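# Put the fresh bean-curd bars under press on the draining rack

## Robot

A 7-joint arm with a two-finger parallel gripper is mounted at the origin on a cart in front of the work surface, level with it; the furniture and walls round the work are solid. World frame = base frame: x ahead of the robot, y to its left, z up, the work surface at z = 0. Lengths are in m, angles in rad, forces in N, time in s.
With the tool pointing down it reaches from about 0.4 to 0.85 m from the base axis. Payload 10.4 kg.
Tool frame: the origin (TCP) lies between the finger pads; the fingertips stand manip.tcp_to_tips ahead of it and the grasp point (between the pads) lies 2 mm behind it (manip.tcp_to_tips is the distance from the TCP to the fingertips, in m); y points along the fingers, z is the direction in which the jaws open and shut, and the axes are right-handed (so a half turn about y gives the same grasp; the last joint's range is limited). The gripper opens to 85 mm and grips with 20 to 120 N. Pads are 22 mm wide; open, the fingers measure 114 mm over their backs; the gripper's body (76 mm by 85 mm) begins 54 mm behind the grasp point. The pads swing forward as they close: fully open they stand 13 mm farther back than shut.
Start: joints at [-1.337, 0.332, -0.065, 1.46, 0.022, 1.35, -0.088], TCP at [0.159, 0.605, 0.248] pointing down, gripper open.
Joint ranges: [-2.6, 2.6], [-0.5, 2.12], [-1.47, 1.34], [0.16, 2.42], [-1.27, 4.41], [0.06, 2.06], [-2.6, 2.6]. Speed limits (rad/s): [2.22, 2.22, 2.79, 2.79, 3.14, 3.14, 3.14].

## Interface

Orientations are given as a unit quaternion [x, y, z, w].
In Python, from workcell import manip gives the robot as it stands. The module is installed in compiled form; this text tells all that it offers.
- The arm moves only by the tool move_arm, never from a script. Its argument "increments" is a list of rows, each an object with "offset": the shift along the tool's x, y, z in m, a list of three; "yaw": the turn about the tool's y in degrees; "jaw": the closure in counts, from 0 (fully open) to 255 (shut). In form: [{"offset": [tx, ty, tz], "yaw": yaw, "jaw": jaw}, ...]. A call has 1 to 10 rows; each row is the pose to reach, as a shift and turn from the pose measured when the call began, along the tool's axes at that moment; what a row does not reach only later rows make up. A row lasts 1/12 s, in which the tool goes at most 41.7 mm and 7.16 degrees, less where a joint would pass 70% of its speed; a pose out of reach is approached as far as the arm can. A call with a gripper value outside its range is refused whole. The fingers move at their own pace and stop on an object; "squeeze" is the grip in N (left out, the last holds). Time passes only in rows, so rows that repeat a pose let the fingers close. It gives the time, the measured TCP pose, the force and the opening at its end, in the units of the state.
- manip.get_obs(): the state, without advancing time (a new reading comes with each control period).
- manip.camera(name): name is "scene" or "top" or "wrist"; returns a dict with "pixels" (420x560x3 uint8, red, green, blue), "depth" (420x560 float32, m along the optical axis (not along the pixel's ray), 0 where there is no reading), "intrinsics" (3x3 intrinsics, pixels), "D" ([k1, k2, p1, p2, k3] as OpenCV has them; the pictures are not rectified), "R" (3x3) and "t" (3): a world point X has camera coordinates R X + t; the wrist camera has in their place "mount" (4x4, takes a point from camera to tool coordinates, whose origin is the TCP and whose axes are the tool frame's). Camera axes: x right, y down, z forward; pixel columns grow to the right and rows downward; lengths in m; the calibration is good to about 2 mm. A picture is of the moment at which its call begins: read the wrist's pose just before it.
- manip.hand_in(): hands the job in, once; it reports no verdict.
Trained networks look in a picture, given as the dict that the camera call returned (one of the last four; its "shot" number tells which), for a name from the list of things; names that differ only in an ending like _2 or _b are one class to them, and where a whole thing is asked for, a point or a joint stands for the part that bears it (a point fixed in the world has none). Each returns a list of dicts, best first, with "confidence" (0 to 1); they miss things now and then, are a little off and sometimes report something else, mostly with a low value. They report only what shows in the picture. A call takes as long as a camera call. They do not tell look-alikes from the thing itself.
- manip.recognise(picture, query): "bbox" ([left, top, right, bottom] in pixels, round what is visible of it).
- manip.spot_point(picture, query): "centre" ([column, row] in pixels: a listed point, or the origin of a listed thing).
The state is a dict: "clock": time; "joint_pos": joint angles; "joint_velocities": joint speeds; "tau": joint torques, N m; "position": TCP position; "ee_rot": TCP orientation; "ft_force": force on the tool from outside, world axes, zero at the start; "torque": the same for the moment, N m; "grip_width": opening from 0.0 (shut) to 1.0 (fully open).
Only numpy, scipy, OpenCV 4.12 (cv2) and the standard library are available. Lean on these libraries where they do the work, as an engineer would, in place of code of your own. Each camera call takes 0.05 s, during which the arm holds its last target. There are 200 camera calls.

## Task

Put every bean-curd bar that lies on the chopping board to press: lay each bar lengthwise and centred on its own narrow pair of rods of the draining rack, lay a press board (dish up) centred along its top, and set a weight upright with its rounded foot fully down in the dish of that board. Press boards and weights that are not needed may stay where they are; do not disturb the flour shaker, the tape and the pastry brush.

Things in the scene. Friction and masses are not known exactly. Their poses are not given: they have to be found in the camera images.
- rack: fixed draining rack: aluminium drip tray 215x290 mm, rim 16 mm high; over it three bays side by side along the rack's y, 90 mm apart. A bay is a narrow pair of 8 mm steel rods along the rack's x, 176 mm long, 26 mm apart centre to centre, rod tops 60 mm above the rack's origin; nothing is higher. Origin: centre of the tray's underside; x along the rods, z up
- bay_0 (a point): middle of one pair of rods, midway between the two, level with their tops; x along the rods, y across them, z up (axes of the rack); bay_0 is at rack y = -90 mm, bay_1 at 0, bay_2 at +90 mm
- bay_1 (a point): middle of one pair of rods, midway between the two, level with their tops; x along the rods, y across them, z up (axes of the rack)
- bay_2 (a point): middle of one pair of rods, midway between the two, level with their tops; x along the rods, y across them, z up (axes of the rack)
- chop_board: fixed green plastic chopping board, 290 (x) x185 (y) x12 mm high, on which the bars lie at the start; origin in the centre of its underside. It may be on the left or on the right of the rack
- sheet: fixed flat dark steel baking sheet, 300 (x) x190 (y) x4 mm thick (a 13 mm lip at its +x end only), on which the press boards lie at the start; on the other side of the rack from the chopping board; origin in the centre of its underside
- bar_1: white uncut bar of set bean curd with red-brown bean spots, a plain block 47 (x) x152 (y) x34 mm (z), 0.24 kg; may be absent in a run. Origin: centre of its underside, long axis y, z up
- bar_2: another such bar, same size and origin (two or three bars are present, the others are None)
- bar_3: another such bar, same size and origin
- board_1: press board: wooden slat 48 (x) x130 (y) x8 mm (z), 90 g, to be pinched across its 48 mm. On the middle of its top a round steel dish, a cone open upward, 41 mm across outside, 6 mm high, inside 24 mm wide at the floor and 35 mm at the mouth; its floor is the wood itself. Origin: centre of the underside, long axis y, z up
- dish_1 (a point): floor of the dish of board_1, on its axis, 8 mm above the board's underside
- board_2: another such press board, same size and origin
- dish_2 (a point): floor of the dish of board_2, on its axis, 8 mm above the board's underside
- board_3: another such press board, same size and origin
- dish_3 (a point): floor of the dish of board_3, on its axis, 8 mm above the board's underside
- weight_1: steel press weight, 0.35 kg: disc 54 mm across (8 to 25 mm above its lowest point) on a rounded foot (21 mm across underneath, 32 mm at the disc) that fits a board's dish with about 1.5 mm play and centres itself; black knob on top, 22 mm across, from 29 to 48 mm up, to grip it by. Rights itself when rocked. Origin: underside of the foot, on the axis, z up
- weight_2: another such weight, same size and origin
- weight_3: another such weight, same size and origin
- flour_shaker: steel flour shaker, 61 mm across, 84 mm high, behind the work; loose, to be left alone; origin centre of its underside
- tape_roll: roll of tape, 104 mm across, 25 mm high, at the back; loose, to be left alone; origin centre of its underside
- pastry_brush: pastry brush lying at the back left, 180 mm long (y), 44 mm wide, 13 mm high; loose, to be left alone; origin under its middle
Things that resemble listed ones, but are neither listed nor needed, are in the scene too. Leave any pink look-alike of the weight_3 alone.

How it is judged:
By the outcome, as a careful person would: the job done as asked, in the order asked, and still so for the second after the job is handed in, with the robot touching nothing.
Of bar_1, bar_2, bar_3 only 2 to 3 are there at a start; the rules pass over those that are not, and their reading is None.
At some moment in a run one of weight_1, weight_2, weight_3 may be knocked a few centimetres aside while the robot is not near it.
It also fails if it takes over 210 s, if anything falls off the work surface, if the arm or the gripper's body presses on something with over 40 N, if the wrist force passes 120 N, or if a joint passes its speed limit or range.

## Working session

There is one attempt and no reset: what is moved stays moved. The work goes in short steps, Python scripts to look and compute and a tool call to move; the robot and the scene stay as the last step left them, time stands still between calls to the robot, and variables do not carry over. Pictures are saved under pics/ and viewed, about 12 in all and at most 16, crops included, and the job is handed in when it is done.

Besides the shell and the picture viewer there is one more tool, called after "Request:" by a JSON object that holds its "method" and its "body". move_arm: Moves the arm, as the interface text tells. Its arguments: {"type":"object","properties":{"increments":{"type":"array","items":{"type":"object","properties":{"offset":{"type":"array","items":{"type":"number"}},"yaw":{"type":"number"},"jaw":{"type":"number"}}}},"squeeze":{"type":"number"}},"required":["increments"]}

```bash
mkdir -p pics; cat > h.py <<'E'
import numpy as np, cv2
from workcell import manip
from scipy.spatial.transform import Rotation as Rn
def cam(n):
    o=manip.get_obs(); p=manip.camera(n)
    if n=='wrist':
        T=np.eye(4);T[:3,:3]=Rn.from_quat(o['ee_rot']).as_matrix();T[:3,3]=o['position']
        M=T@np.array(p['mount']); p['R']=M[:3,:3].T; p['t']=-M[:3,:3].T@M[:3,3]
    return p
def save(p,name,box=None,s=1):
    im=p['pixels'][:,:,::-1]
    if box: im=im[box[1]:box[3],box[0]:box[2]]
    cv2.imwrite('pics/'+name,cv2.resize(im,None,fx=s,fy=s,interpolation=cv2.INTER_CUBIC))
def ray(p,uv):
    q=cv2.undistortPoints(np.array([[uv]],float),np.array(p['intrinsics']),np.array(p['D']))[0,0]
    R=np.array(p['R']);return -R.T@np.array(p['t']), R.T@np.array([q[0],q[1],1.])
def atz(p,uv,z):
    c,d=ray(p,uv); return c+d*(z-c[2])/d[2]
def cloud(p):
    d=p['depth'];v,u=np.mgrid[:d.shape[0],:d.shape[1]]
    q=cv2.undistortPoints(np.stack([u,v],-1).reshape(-1,1,2).astype(float),np.array(p['intrinsics']),np.array(p['D'])).reshape(-1,2)
    X=np.c_[q,np.ones(len(q))]*d.reshape(-1,1)
    W=(X-np.array(p['t']))@np.array(p['R']); W[d.ravel()==0]=np.nan
    return W.reshape(*d.shape,3)
E
python3 - <<'E'
from h import *
o=manip.get_obs();print({k:np.round(v,3) for k,v in o.items()},manip.tcp_to_tips)
print(Rn.from_quat(o['ee_rot']).as_matrix().round(3))
for n in['top','scene']:
    p=cam(n);save(p,n+'0.png',s=1.4)
    W=cloud(p)
    print(n,'cam at',ray(p,(280,210))[0].round(3))
    for q in['bar_1','board_1','weight_1','dish_1','rack','bay_0','chop_board','sheet','flour_shaker','tape_roll','pastry_brush']:
        for r in manip.recognise(p,q)[:5]:
            b=r['bbox'];c=[int((b[0]+b[2])/2),int((b[1]+b[3])/2)]
            print(q,'box',np.round(b),round(r['confidence'],2),W[c[1],c[0]].round(3))
        if q in('bar_1','weight_1','dish_1','bay_0','board_1'):
            for r in manip.spot_point(p,q)[:6]: 
                c=r['centre'];print('   pt',np.round(c,1),round(r['confidence'],2),W[int(c[1]),int(c[0])].round(3))
E
```

```text
{'clock': np.float64(0.0), 'joint_pos': array([-1.337,  0.333, -0.065,  1.461,  0.022,  1.35 , -0.088]), 'joint_velocities': array([ 0.   ,  0.   ,  0.002, -0.001, -0.   , -0.001,  0.001]), 'tau': array([ 0.0000e+00, -6.2545e+01,  4.9000e-02, -3.9160e+01,  1.6000e-02,
        1.0000e-02,  0.0000e+00]), 'position': array([0.159, 0.604, 0.247]), 'ee_rot': array([ 0.702, -0.091,  0.09 , -0.701]), 'ft_force': array([-0.359, -0.63 ,  0.63 ]), 'torque': array([ 0.013, -0.005,  0.022]), 'grip_width': np.float64(1.001)} 0.017
[[ 0.967 -0.     0.254]
 [-0.254 -0.001  0.967]
 [ 0.    -1.    -0.001]]
top cam at [ 0.445 -0.     1.08 ]
bar_1 box [133. 230. 196. 248.] 0.67 [0.517 0.297 0.046]
bar_1 box [136. 188. 199. 211.] 0.66 [0.617 0.292 0.047]
bar_1 box [132. 263. 192. 284.] 0.64 [0.434 0.299 0.047]
bar_1 box [123. 179. 202. 296.] 0.33 [0.522 0.302 0.044]
   pt [164.1 268.2] 0.87 [0.446 0.295 0.045]
   pt [172.  201.8] 0.81 [0.612 0.28  0.046]
   pt [164.3 238.8] 0.77 [0.519 0.297 0.045]
board_1 box [377. 230. 426. 249.] 0.9 [ 0.515 -0.294  0.013]
board_1 box [381. 262. 432. 288.] 0.87 [ 0.42
[... 3758 characters left out ...]
 0.121 0.062]
   pt [310.8 201.6] 0.83 [ 0.615 -0.063  0.057]
   pt [281.4 197.2] 0.75 [0.695 0.081 0.007]
   pt [210.2 192.6] 0.74 [0.596 0.282 0.022]
   pt [169.9 214.6] 0.48 [ 0.042 -0.08   0.274]
chop_board box [174. 188. 239. 232.] 0.62 [0.503 0.226 0.015]
sheet box [322. 219. 430. 295.] 0.87 [ 0.497 -0.308  0.006]
sheet box [178. 187. 238. 232.] 0.55 [0.507 0.226 0.014]
flour_shaker box [334. 172. 353. 202.] 0.61 [ 0.766 -0.097  0.052]
tape_roll box [321. 220. 434. 299.] 0.7 [ 0.492 -0.312  0.004]
tape_roll box [354. 191. 385. 214.] 0.55 [ 0.803 -0.169 -0.001]
pastry_brush box [218. 179. 259. 187.] 0.67 [0.736 0.273 0.005]
pastry_brush box [221. 216. 242. 234.] 0.19 [0.429 0.081 0.032]
```

View pics/top0.png

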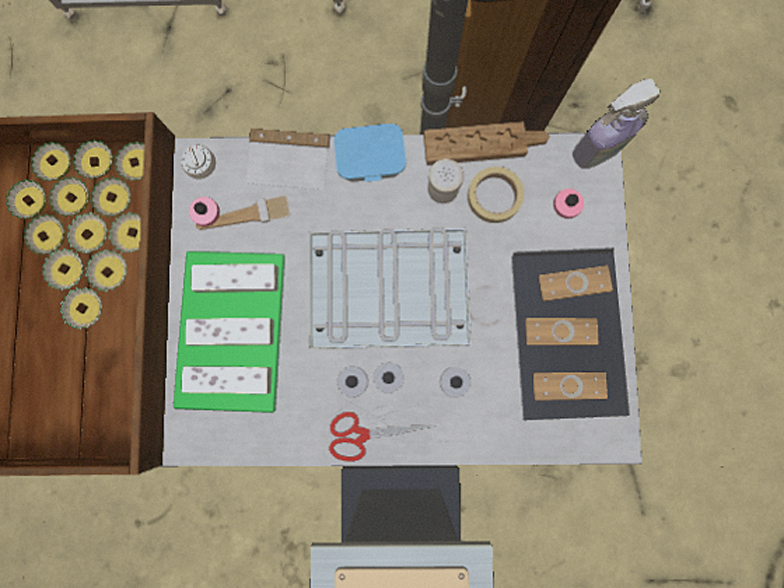

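```bash
cat > fit.py <<'E'
from h import *
def rect(W,zlo,zhi,xr,yr):
    m=(W[...,2]>zlo)&(W[...,2]<zhi)&(W[...,0]>xr[0])&(W[...,0]<xr[1])&(W[...,1]>yr[0])&(W[...,1]<yr[1])
    m=m.astype(np.uint8);n,l,s,c=cv2.connectedComponentsWithStats(m,connectivity=4);out=[]
    for i in range(1,n):
        if s[i,4]<40: continue
        P=W[l==i]; r=cv2.minAreaRect((P[:,:2]*1000).astype(np.float32))
        out.append((s[i,4],P.mean(0).round(4),np.round(r[0],1),np.round(r[1],1),round(r[2],1)))
    return out
E
python3 - <<'E'
from fit import *
p=cam('top');W=cloud(p)
print('bars');[print(*r) for r in rect(W,.038,.056,(.35,.72),(.18,.42))]
print('boards');[print(*r) for r in rect(W,.0085,.03,(.35,.72),(-.42,-.2))]
print('weights');[print(*r) for r in rect(W,.016,.06,(.38,.48),(-.15,.15))]
print('weights back');[print(*r) for r in rect(W,.016,.06,(.7,.85),(-.45,.45))]
print('rods');[print(*r) for r in rect(W,.045,.07,(.48,.75),(-.15,.18))]
print('rack any');[print(*r) for r in rect(W,.003,.04,(.48,.78),(-.17,.2))]
P=[(r['centre']) for r in manip.spot_point(p,'bay_0')];print([atz(p,c,.06).round(4) for c in P])
save(p,'crop1.png',(125,125,450,305),2.4)
E
```

```text
bars
1114 [0.6213 0.2931 0.0464] [621.8 294.6] [ 46.9 151.5] 0.3
1154 [0.5243 0.2994 0.0464] [524.6 300.6] [151.1  45.3] 89.7
1168 [0.439  0.3029 0.0464] [440.2 303.8] [151.4  46.1] 89.8
boards
173 [ 0.6694 -0.3012  0.0126] [ 669.1 -304.3] [  8.2 185.5] 1.9
931 [ 0.6104 -0.3236  0.0132] [ 610.6 -325.5] [ 50.9 133.6] 7.8
973 [ 0.5223 -0.2937  0.0132] [ 521.4 -294.7] [131.2  48.2] 89.5
998 [ 0.4242 -0.3039  0.0131] [ 423.6 -305.3] [131.  47.] 89.5
weights
369 [0.4419 0.0175 0.0291] [441.6  17.1] [52.3 50.7] 44.5
368 [0.4355 0.0807 0.0295] [436.5  80.9] [49.8 51.4] 89.5
376 [ 0.4332 -0.0978  0.0296] [432.8 -98.5] [52.4 51.5] 89.0
weights back
169 [ 0.835  -0.3558  0.0388] [ 837.2 -370.1] [77.8 24.8] 89.4
718 [0.8231 0.0482 0.0567] [820.9  46.6] [ 58.  127.1] 0.0
384 [0.7733 0.4295 0.0387] [774.6 429.2] [148.4   4. ] 0.6
249 [0.8353 0.3763 0.0275] [833.7 378.6] [59.9 32.2] 88.6
118 [ 0.8469 -0.1011  0.0247] [ 845.5 -108.9] [  8.8 110.2] 0.1
604 [ 0.7775 -0.1813  0.0244] [ 778.3 -181.4] [101.  101.8] 0.7
110 [ 0.772  -0.0791  0.0376] [777.5 -79. ] [57.3 22.9] 70.8
330 [ 0.756  -0.3142  0.
[... 731 characters left out ...]
 0.0048] [641.3  66.5] [44.7 37.6] 3.9
113 [0.63   0.0174 0.005 ] [631.7  17. ] [62.5 18.1] 0.1
50 [0.6314 0.113  0.0049] [629.6 111.6] [15.8 31. ] 89.4
64 [ 0.6215 -0.0772  0.0046] [620.5 -77.3] [15.6 36.6] 89.3
406 [0.5822 0.066  0.0048] [590.5  65. ] [57.1 94.5] 89.8
321 [ 0.5815 -0.0317  0.0048] [587.1 -30.5] [56.8 83.2] 89.5
85 [ 0.5827 -0.0771  0.005 ] [585.1 -77.9] [18.2 43.9] 89.0
84 [0.5787 0.0166 0.0052] [578.1  17.2] [18.1 43.7] 89.7
72 [0.5594 0.112  0.0049] [560.9 111.1] [38.9 15.7] 0.8
65 [0.521  0.0803 0.0049] [519.5  78.9] [33.3 23.3] 89.7
[array([0.6115, 0.0146, 0.06  ]), array([0.6017, 0.1086, 0.06  ]), array([ 0.6058, -0.0715,  0.06  ]), array([ 0.5971, -0.3078,  0.06  ])]
```

The top view shows three white bars on the green board (left, about (168,200), (164,238) and (164,270)) and the rack in the middle. Three press boards lie on the dark sheet at right. There are three grey weights in front: (250,273), (278,268) and (322,273). The pink weights at (146,152) and (407,147) are look-alikes, so I'll leave them.

```bash
cat > go.py <<'E'
from h import *
import sys
# usage: go.py x y z zdirdeg  (world heading of tool z), mod 180 ; prints needed tool-axes offset mm & yaw
def need(x,y,z,h,o=None):
    o=o or manip.get_obs();R=Rn.from_quat(o['ee_rot']).as_matrix();p=np.array(o['position'])
    d=R.T@(np.array([x,y,z])-p); zh=np.degrees(np.arctan2(R[1,2],R[0,2]))
    yaw=(zh-h+90)%180-90
    return (d*1000).round(1),round(yaw,1)
if __name__=='__main__':
    a=list(map(float,sys.argv[1:]));o=manip.get_obs()
    print('pos',o['position'].round(4),'w',o['grip_width'].round(3),'F',o['ft_force'].round(1),'t',o['clock'].round(1))
    for i in range(0,len(a),4): print(need(*a[i:i+4],o))
E
python3 - <<'E'
from fit import *
print(manip.tcp_to_tips)
Ws=[cloud(cam('top')) for _ in range(3)]
for xlo,xhi in((.535,.565),(.59,.62),(.64,.67)):
    out=[]
    for W in Ws:
        P=W[(W[...,0]>xlo)&(W[...,0]<xhi)&(W[...,1]>-.12)&(W[...,1]<.16)&(W[...,2]>.054)&(W[...,2]<.07)]
        out.append(P)
    P=np.concatenate(out);ys=np.sort(P[:,1]);g=np.split(ys,np.where(np.diff(ys)>.005)[0]+1)
    print(xlo,[(len(k),k.mean().round(4)) for k in g],P[:,2].max())
# cross rods / ends
P=np.concatenate([W[(W[...,0]>.48)&(W[...,0]<.75)&(W[...,1]>-.12)&(W[...,1]<.16)&(W[...,2]>.05)&(W[...,2]<.07)] for W in Ws])
for lo,hi in((-.1,-.05),(-.01,.04),(.08,.14)):
    q=P[(P[:,1]>lo)&(P[:,1]<hi)];print(np.percentile(q[:,0],[0,1,50,99,100]).round(4))
E
python3 go.py .622 .2946 .2 0
```

```text
0.017
0.535 [(597, np.float64(-0.0306)), (4, np.float64(0.0551)), (3, np.float64(0.0683)), (114, np.float64(0.0929)), (111, np.float64(0.1176))] 0.06513574255613332
0.59 [(122, np.float64(-0.086)), (116, np.float64(-0.0607)), (120, np.float64(0.0033)), (107, np.float64(0.0296)), (110, np.float64(0.0934)), (143, np.float64(0.1193))] 0.06590062023131255
0.64 [(124, np.float64(-0.0858)), (106, np.float64(-0.0594)), (105, np.float64(0.0047)), (107, np.float64(0.0296)), (1, np.float64(0.0767)), (106, np.float64(0.0936)), (135, np.float64(0.1199)), (2, np.float64(0.1366)), (2, np.float64(0.1441))] 0.065705046144969
[0.5062 0.5065 0.6014 0.7024 0.7038]
[0.5067 0.507  0.5999 0.7005 0.7018]
[0.5051 0.5053 0.6002 0.6998 0.7033]Traceback (most recent call last):
  File "go.py", line 11, in <module>
    print('pos',o['position'].round(4),'w',o['grip_width'].round(3),'F',o['ft_force'].round(1),'t',o['clock'].round(1))
                                           ^^^^^^^^^^^^^^^^^^^^^
AttributeError: 'float' object has no attribute 'round'
```

View pics/crop1.png

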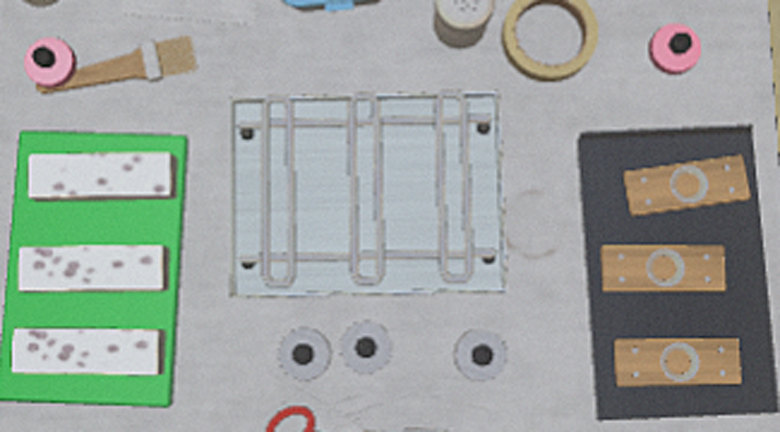

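The enlarged crop confirms it: the three grey weights are the real ones and the two at the back are pink. The bays lie near y = 0.106, 0.017 and -0.073 at x = 0.604, with about 0.5° of yaw. I'll start with the far bar.

```bash
sed -i "s/print('pos'.*/print('pos',np.round(o['position'],4),'w',round(float(o['grip_width']),3),'F',np.round(o['ft_force'],1),'t',round(float(o['clock']),1),'q7',round(float(o['joint_pos'][6]),2))/" go.py; python3 go.py .622 .2946 .2 0
```

```text
pos [0.1587 0.6045 0.2483] w 1.0 F [ 0. -0.  0.] t 1.9 q7 -0.09
(array([ 526.8,   48.3, -182.1]), np.float64(75.3))
```

Request:
{"method": "move_arm", "body": {"increments": [{"offset": [40,5,-14],"yaw": 7,"jaw": 0}]}}

```text
clock: 2.03
position: [0.185, 0.5853, 0.2438]
ee_rot: [-0.695, 0.13, -0.127, 0.696]
ft_force: [-0.2, 1.0, -0.2]
grip_width: 1.002
```

I wrote that row in mm by mistake, but the unit is metres. The step limit clamped it to a harmless 33 mm move. I'll use metres from here.

```bash
sed -i 's/(d\*1000).round(1)/d.round(4)/' go.py; python3 go.py .622 .2946 .2 0
```

```text
pos [0.185  0.5853 0.2438] w 1.002 F [-0.2  1.  -0.2] t 2.0 q7 -0.14
(array([ 0.5123,  0.0411, -0.1153]), np.float64(69.0))
```

Request:
{"method": "move_arm", "body": {"increments": [{"offset": [0.04,0.004,-0.009],"yaw": 6,"jaw": 0},{"offset": [0.08,0.008,-0.018],"yaw": 12,"jaw": 0},{"offset": [0.12,0.012,-0.027],"yaw": 18,"jaw": 0},{"offset": [0.16,0.016,-0.036],"yaw": 25,"jaw": 0},{"offset": [0.2,0.02,-0.045],"yaw": 32,"jaw": 0},{"offset": [0.24,0.022,-0.054],"yaw": 39,"jaw": 0},{"offset": [0.28,0.024,-0.063],"yaw": 46,"jaw": 0},{"offset": [0.32,0.026,-0.072],"yaw": 53,"jaw": 0},{"offset": [0.36,0.03,-0.081],"yaw": 60,"jaw": 0},{"offset": [0.4,0.03,-0.09],"yaw": 67,"jaw": 0}]}}

```text
clock: 2.87
position: [0.5274, 0.3569, 0.2112]
ee_rot: [0.508, -0.494, 0.491, -0.507]
ft_force: [-0.3, 0.7, 0.1]
grip_width: 0.998
```

```bash
python3 go.py .622 .2946 .2 0
```

```text
pos [0.5274 0.3569 0.2112] w 0.998 F [-0.3  0.7  0.1] t 2.9 q7 -0.54
(array([0.0651, 0.0106, 0.0927]), np.float64(1.7))
```

Request:
{"method": "move_arm", "body": {"increments": [{"offset": [0.022,0.005,0.031],"yaw": 1,"jaw": 0},{"offset": [0.044,0.01,0.062],"yaw": 1.7,"jaw": 0},{"offset": [0.065,0.01,0.093],"yaw": 1.7,"jaw": 0},{"offset": [0.065,0.01,0.093],"yaw": 1.7,"jaw": 0},{"offset": [0.065,0.01,0.093],"yaw": 1.7,"jaw": 0}]}}

```text
clock: 3.28
position: [0.624, 0.292, 0.2]
ee_rot: [-0.5, 0.502, -0.5, 0.498]
ft_force: [-1.5, 1.0, 0.2]
grip_width: 0.999
```

```bash
python3 go.py .622 .2946 .067 0; python3 - <<'E'
from fit import *
p=cam('wrist');W=cloud(p);save(p,'w1.png')
[print(*r) for r in rect(W,.038,.056,(.35,.72),(.18,.42))]
E
```

```text
pos [0.624 0.292 0.2  ] w 0.999 F [-1.5  1.   0.2] t 3.3 q7 -0.39
(array([-0.0024,  0.133 , -0.0015]), np.float64(-0.2))
7901 [0.4412 0.312  0.0453] [438.7 306.4] [149.7  47.3] 88.5
8016 [0.5248 0.3094 0.0455] [523.4 303.2] [ 47.4 150.6] 0.4
7907 [0.6206 0.3033 0.0457] [620.6 296.7] [ 46.5 151.3] 0.4
```

View pics/w1.png

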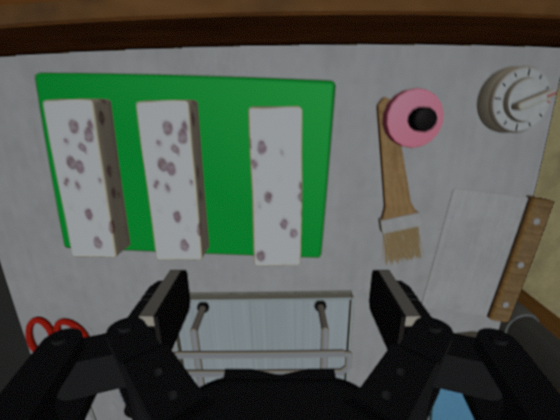

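The wrist view shows the bars at columns 85, 170 and 275, agreeing with the top camera to about 2 mm. The pink look-alike and brush are well clear. Grasping the far bar.

Request:
{"method": "move_arm", "body": {"increments": [{"offset": [-0.002,0.04,-0.002],"yaw": 0,"jaw": 0},{"offset": [-0.004,0.08,-0.003],"yaw": 0,"jaw": 0},{"offset": [-0.004,0.115,-0.003],"yaw": 0,"jaw": 0},{"offset": [-0.004,0.145,-0.003],"yaw": 0,"jaw": 0},{"offset": [-0.004,0.162,-0.003],"yaw": 0,"jaw": 0},{"offset": [-0.004,0.162,-0.003],"yaw": 0,"jaw": 0}], "squeeze": 40}}

```text
clock: 3.83
position: [0.6149, 0.2995, 0.0338]
ee_rot: [0.503, -0.503, 0.497, -0.498]
ft_force: [-1.6, -1.2, -0.5]
grip_width: 1.001
```

Request:
{"method": "move_arm", "body": {"increments": [{"offset": [0,0,0],"yaw": 0,"jaw": 255},{"offset": [0,0,0],"yaw": 0,"jaw": 255},{"offset": [0,0,0],"yaw": 0,"jaw": 255},{"offset": [0,0,0],"yaw": 0,"jaw": 255},{"offset": [0,0,0],"yaw": 0,"jaw": 255},{"offset": [0,0,0],"yaw": 0,"jaw": 255}], "squeeze": 40}}

```text
clock: 4.33
position: [0.6162, 0.3006, 0.0363]
ee_rot: [-0.502, 0.502, -0.497, 0.499]
ft_force: [-0.5, 0.5, 5.9]
grip_width: 0.545
```

```bash
python3 go.py .604 .1066 .17 90.5  .604 .1066 .17 -89.5; python3 -c "
from h import *
print(manip.tcp_to_tips)"
```

```text
pos [0.6162 0.3006 0.0363] w 0.545 F [-0.5  0.5  5.9] t 4.3 q7 -0.36
(array([ 0.1936, -0.1341, -0.0137]), np.float64(89.6))
(array([ 0.1936, -0.1341, -0.0137]), np.float64(89.6))
0.017
```

Request:
{"method": "move_arm", "body": {"increments": [{"offset": [0,-0.03,0],"yaw": 0,"jaw": 255},{"offset": [0,-0.065,0],"yaw": 0,"jaw": 255},{"offset": [0.01,-0.1,0],"yaw": -4,"jaw": 255},{"offset": [0.03,-0.125,-0.002],"yaw": -10,"jaw": 255},{"offset": [0.055,-0.135,-0.005],"yaw": -17,"jaw": 255},{"offset": [0.08,-0.135,-0.007],"yaw": -24,"jaw": 255},{"offset": [0.105,-0.135,-0.01],"yaw": -31,"jaw": 255},{"offset": [0.13,-0.135,-0.012],"yaw": -38,"jaw": 255},{"offset": [0.155,-0.135,-0.015],"yaw": -45,"jaw": 255},{"offset": [0.175,-0.135,-0.017],"yaw": -52,"jaw": 255}]}}

```text
clock: 5.17
position: [0.6004, 0.1228, 0.1719]
ee_rot: [0.669, -0.231, 0.225, -0.669]
ft_force: [-0.4, -0.1, -2.1]
grip_width: 0.545
```

```bash
python3 go.py .5995 .1066 .17 90.5; python3 go.py .5995 .1066 .17 90.5
```

```text
pos [0.6004 0.1228 0.1719] w 0.545 F [-0.4 -0.1 -2.1] t 5.2 q7 0.71
(array([ 0.0092,  0.0018, -0.0134]), np.float64(-38.1))
pos [0.6004 0.1228 0.1719] w 0.545 F [-0.4 -0.1 -2.1] t 5.2 q7 0.71
(array([ 0.0092,  0.0018, -0.0134]), np.float64(-38.1))
```

Request:
{"method": "move_arm", "body": {"increments": [{"offset": [0.003,0.002,-0.004],"yaw": -7,"jaw": 255},{"offset": [0.006,0.002,-0.008],"yaw": -14,"jaw": 255},{"offset": [0.009,0.002,-0.013],"yaw": -21,"jaw": 255},{"offset": [0.009,0.002,-0.013],"yaw": -28,"jaw": 255},{"offset": [0.009,0.002,-0.013],"yaw": -34,"jaw": 255},{"offset": [0.009,0.002,-0.013],"yaw": -38,"jaw": 255},{"offset": [0.009,0.002,-0.013],"yaw": -38,"jaw": 255},{"offset": [0.009,0.002,-0.013],"yaw": -38,"jaw": 255},{"offset": [0.009,0.002,-0.013],"yaw": -38,"jaw": 255},{"offset": [0.009,0.002,-0.013],"yaw": -38,"jaw": 255}]}}

```text
clock: 6.0
position: [0.5996, 0.1071, 0.17]
ee_rot: [-0.706, 0.001, 0.004, 0.708]
ft_force: [0.4, -0.2, -2.4]
grip_width: 0.548
```

```bash
python3 go.py .5995 .1066 .17 90.5; python3 - <<'E'
from fit import *
p=cam('top');W=cloud(p)
[print(*r) for r in rect(W,.10,.20,(.4,.8),(.0,.3))]
p=cam('wrist');W=cloud(p);save(p,'w2.png')
for xlo,xhi in ((.52,.54),(.54,.56),(.66,.68),(.68,.7)):
    q=W[(W[...,0]>xlo)&(W[...,0]<xhi)&(W[...,2]>.052)&(W[...,2]<.07)]
    ys=np.sort(q[:,1]);g=np.split(ys,np.where(np.diff(ys)>.005)[0]+1)
    print(xlo,[(len(k),((k[0]+k[-1])/2).round(4)) for k in g if len(k)>10])
E
```

```text
pos [0.5996 0.1071 0.17  ] w 0.548 F [ 0.4 -0.2 -2.4] t 6.0 q7 1.37
(array([-0.0001,  0.    , -0.0005]), np.float64(-0.2))
0.52 [(2954, np.float64(0.0185))]
0.54 [(325, np.float64(-0.0842)), (319, np.float64(-0.0587)), (307, np.float64(0.005)), (291, np.float64(0.0309))]
0.66 [(1190, np.float64(-0.0375))]
0.68 [(426, np.float64(-0.0696)), (133, np.float64(0.0077))]
```

View pics/w2.png

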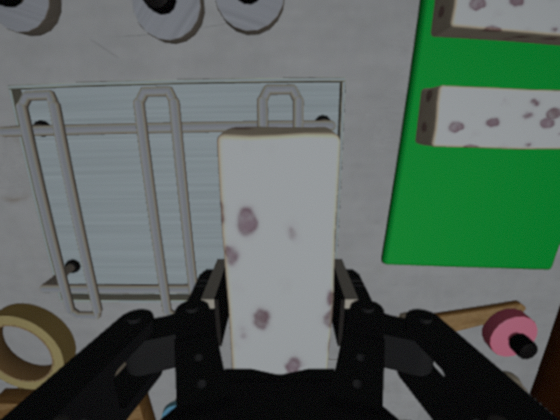

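The wrist view shows the bar held squarely along the rods, above the left bay.

```bash
python3 - <<'E'
from fit import *
p=cam('wrist');W=cloud(p)
print(atz(p,(280,132),.18),W[140,280])
m=(W[...,2]>.165)&(W[...,2]<.19);print(np.nanpercentile(W[m],[1,50,99],axis=0).round(4))
E
```

```text
[0.5271639  0.10699254 0.18      ] [0.53007424 0.1070131  0.17901423]
[[0.5277 0.0747 0.1687]
 [0.5746 0.1068 0.1795]
 [0.6341 0.1392 0.1873]]
```

Request:
{"method": "move_arm", "body": {"increments": [{"offset": [0,0.02,0],"yaw": 0,"jaw": 255},{"offset": [0,0.04,0],"yaw": 0,"jaw": 255},{"offset": [0,0.055,0],"yaw": 0,"jaw": 255},{"offset": [0,0.068,0],"yaw": 0,"jaw": 255},{"offset": [0,0.076,0],"yaw": 0,"jaw": 255},{"offset": [0,0.08,0],"yaw": 0,"jaw": 255},{"offset": [0,0.08,0],"yaw": 0,"jaw": 255}]}}

```text
clock: 6.73
position: [0.5987, 0.1073, 0.0893]
ee_rot: [-0.706, 0.001, 0.005, 0.708]
ft_force: [-0.8, -0.1, -1.8]
grip_width: 0.548
```

```bash
python3 go.py .5995 .1066 .085 90.5
```

```text
pos [0.5987 0.1073 0.0893] w 0.548 F [-0.8 -0.1 -1.8] t 6.7 q7 1.38
(array([ 0.0008,  0.0043, -0.0007]), np.float64(-0.2))
```

Request:
{"method": "move_arm", "body": {"increments": [{"offset": [0,0.002,0],"yaw": 0,"jaw": 255},{"offset": [0,0.004,0],"yaw": 0,"jaw": 255},{"offset": [0,0.004,0],"yaw": 0,"jaw": 255},{"offset": [0,0.004,0],"yaw": 0,"jaw": 60},{"offset": [0,0.004,0],"yaw": 0,"jaw": 40},{"offset": [0,0.004,0],"yaw": 0,"jaw": 0},{"offset": [0,0.004,0],"yaw": 0,"jaw": 0},{"offset": [0,-0.03,0],"yaw": 0,"jaw": 0},{"offset": [0,-0.07,0],"yaw": 0,"jaw": 0},{"offset": [0,-0.11,0],"yaw": 0,"jaw": 0}]}}

```text
clock: 7.57
position: [0.5991, 0.1068, 0.2003]
ee_rot: [-0.707, 0.001, 0.006, 0.708]
ft_force: [1.2, 0.3, 0.2]
grip_width: 1.004
```

```bash
python3 go.py .524 .301 .2 0; python3 - <<'E'
from fit import *
p=cam('wrist');W=cloud(p)
[print(*r) for r in rect(W,.083,.105,(.4,.8),(-.15,.3))]
E
```

```text
pos [0.5991 0.1068 0.2003] w 1.004 F [1.2 0.3 0.2] t 7.6 q7 1.37
(array([-0.0739,  0.0013,  0.1946]), np.float64(-89.7))
10540 [0.594  0.1072 0.0937] [601.3 107.4] [150.2  46.6] 0.5
```

Request:
{"method": "move_arm", "body": {"increments": [{"offset": [-0.009,0,0.024],"yaw": 7,"jaw": 0},{"offset": [-0.018,0,0.048],"yaw": 14,"jaw": 0},{"offset": [-0.027,0,0.072],"yaw": 21,"jaw": 0},{"offset": [-0.036,0,0.097],"yaw": 28,"jaw": 0},{"offset": [-0.045,0,0.121],"yaw": 35,"jaw": 0},{"offset": [-0.055,0,0.146],"yaw": 42,"jaw": 0},{"offset": [-0.064,0,0.17],"yaw": 49,"jaw": 0},{"offset": [-0.074,0,0.195],"yaw": 56,"jaw": 0},{"offset": [-0.074,0,0.195],"yaw": 63,"jaw": 0},{"offset": [-0.074,0,0.195],"yaw": 70,"jaw": 0}]}}

```text
clock: 8.45
position: [0.5265, 0.3044, 0.2106]
ee_rot: [-0.578, 0.405, -0.404, 0.582]
ft_force: [0.7, -0.5, 0.3]
grip_width: 1.003
```

```bash
python3 go.py .524 .302 .038 0
```

```text
pos [0.5265 0.3044 0.2106] w 1.003 F [ 0.7 -0.5  0.3] t 8.4 q7 -0.19
(array([ 0.0022,  0.1726, -0.0039]), np.float64(20.2))
```

Request:
{"method": "move_arm", "body": {"increments": [{"offset": [0.002,0,-0.004],"yaw": 7,"jaw": 45},{"offset": [0.002,0.01,-0.004],"yaw": 14,"jaw": 45},{"offset": [0.002,0.04,-0.004],"yaw": 20,"jaw": 45},{"offset": [0.002,0.075,-0.004],"yaw": 20,"jaw": 45},{"offset": [0.002,0.11,-0.004],"yaw": 20,"jaw": 45},{"offset": [0.002,0.14,-0.004],"yaw": 20,"jaw": 45},{"offset": [0.002,0.16,-0.004],"yaw": 20,"jaw": 45},{"offset": [0.002,0.172,-0.004],"yaw": 20,"jaw": 45},{"offset": [0.002,0.172,-0.004],"yaw": 20,"jaw": 45},{"offset": [0.002,0.172,-0.004],"yaw": 20,"jaw": 45}]}}

```text
clock: 9.28
position: [0.5241, 0.3022, 0.0391]
ee_rot: [-0.499, 0.5, -0.498, 0.503]
ft_force: [0.6, -0.0, 0.6]
grip_width: 0.824
```

```bash
python3 go.py .524 .302 .038 0
```

```text
pos [0.5241 0.3022 0.0391] w 0.824 F [ 0.6 -0.   0.6] t 9.3 q7 -0.49
(array([ 0.0002,  0.0011, -0.0001]), np.float64(0.2))
```

Request:
{"method": "move_arm", "body": {"increments": [{"offset": [0,0.001,0],"yaw": 0,"jaw": 255},{"offset": [0,0.001,0],"yaw": 0,"jaw": 255},{"offset": [0,0.001,0],"yaw": 0,"jaw": 255},{"offset": [0,0.001,0],"yaw": 0,"jaw": 255},{"offset": [0,0.001,0],"yaw": 0,"jaw": 255},{"offset": [0,0.001,0],"yaw": 0,"jaw": 255},{"offset": [0,-0.03,0],"yaw": 0,"jaw": 255},{"offset": [0,-0.065,0],"yaw": 0,"jaw": 255},{"offset": [0,-0.1,0],"yaw": 0,"jaw": 255},{"offset": [0,-0.13,0],"yaw": 0,"jaw": 255}]}}

```text
clock: 10.12
position: [0.524, 0.3014, 0.1719]
ee_rot: [-0.498, 0.5, -0.498, 0.503]
ft_force: [-0.1, 0.7, -1.6]
grip_width: 0.547
```

```bash
python3 go.py .604 .0175 .175 90.5
```

```text
pos [0.524  0.3014 0.1719] w 0.547 F [-0.1  0.7 -1.6] t 10.1 q7 -0.52
(array([ 0.2841, -0.0047,  0.0792]), np.float64(89.7))
```

Request:
{"method": "move_arm", "body": {"increments": [{"offset": [0.028,-0.004,0.008],"yaw": -6,"jaw": 255},{"offset": [0.057,-0.004,0.016],"yaw": -13,"jaw": 255},{"offset": [0.085,-0.004,0.024],"yaw": -20,"jaw": 255},{"offset": [0.114,-0.004,0.032],"yaw": -27,"jaw": 255},{"offset": [0.142,-0.004,0.04],"yaw": -34,"jaw": 255},{"offset": [0.17,-0.004,0.048],"yaw": -41,"jaw": 255},{"offset": [0.2,-0.004,0.056],"yaw": -48,"jaw": 255},{"offset": [0.228,-0.004,0.064],"yaw": -55,"jaw": 255},{"offset": [0.256,-0.004,0.072],"yaw": -62,"jaw": 255},{"offset": [0.284,-0.004,0.079],"yaw": -69,"jaw": 255}]}}

```text
clock: 10.95
position: [0.604, 0.0161, 0.1748]
ee_rot: [-0.693, 0.125, -0.127, 0.698]
ft_force: [0.7, -0.7, -2.3]
grip_width: 0.545
```

```bash
python3 go.py .604 .0175 .17 90.5
```

```text
pos [0.604  0.0161 0.1748] w 0.545 F [ 0.7 -0.7 -2.3] t 10.9 q7 1.18
(array([-0.0005,  0.0048,  0.0012]), np.float64(-21.0))
```

Request:
{"method": "move_arm", "body": {"increments": [{"offset": [0,0.005,0.001],"yaw": -7,"jaw": 255},{"offset": [0,0.005,0.001],"yaw": -14,"jaw": 255},{"offset": [0,0.005,0.001],"yaw": -21,"jaw": 255},{"offset": [0,0.005,0.001],"yaw": -21,"jaw": 255},{"offset": [0,0.005,0.001],"yaw": -21,"jaw": 255},{"offset": [0,0.005,0.001],"yaw": -21,"jaw": 255}]}}

```text
clock: 11.45
position: [0.6044, 0.0171, 0.1701]
ee_rot: [-0.705, -0.003, 0.0, 0.71]
ft_force: [0.5, 0.6, -2.4]
grip_width: 0.545
```

```bash
python3 go.py .604 .0175 .087 90.5; python3 - <<'E'
from fit import *
p=cam('wrist');W=cloud(p)
m=(W[...,2]>.165)&(W[...,2]<.2);print(np.nanpercentile(W[m],[1,50,99],axis=0).round(4))
E
```

```text
pos [0.6044 0.0171 0.1701] w 0.545 F [ 0.5  0.6 -2.4] t 11.4 q7 1.53
(array([-0.0008,  0.0831, -0.0002]), np.float64(-0.2))
[[ 0.5286 -0.0173  0.1695]
 [ 0.582   0.0169  0.1757]
 [ 0.6422  0.0508  0.1981]]
```

Request:
{"method": "move_arm", "body": {"increments": [{"offset": [0,0.025,0],"yaw": 0,"jaw": 255},{"offset": [0,0.05,0],"yaw": 0,"jaw": 255},{"offset": [0,0.068,0],"yaw": 0,"jaw": 255},{"offset": [0,0.077,0],"yaw": 0,"jaw": 255},{"offset": [0,0.08,0],"yaw": 0,"jaw": 255},{"offset": [0,0.082,0],"yaw": 0,"jaw": 255},{"offset": [0,0.084,0],"yaw": 0,"jaw": 255},{"offset": [0,0.084,0],"yaw": 0,"jaw": 255},{"offset": [0,0.084,0],"yaw": 0,"jaw": 255}]}}

```text
clock: 12.25
position: [0.6054, 0.0178, 0.0879]
ee_rot: [-0.705, -0.004, -0.0, 0.71]
ft_force: [-4.1, -0.1, 6.2]
grip_width: 0.551
```

Request:
{"method": "move_arm", "body": {"increments": [{"offset": [0,0.0,0],"yaw": 0,"jaw": 60},{"offset": [0,0.0,0],"yaw": 0,"jaw": 40},{"offset": [0,0.0,0],"yaw": 0,"jaw": 30},{"offset": [0,0.0,0],"yaw": 0,"jaw": 30},{"offset": [0,-0.03,0],"yaw": 0,"jaw": 30},{"offset": [0,-0.07,0],"yaw": 0,"jaw": 30},{"offset": [0,-0.11,0],"yaw": 0,"jaw": 30},{"offset": [0,-0.11,0],"yaw": 0,"jaw": 30}]}}

```text
clock: 12.92
position: [0.6084, 0.0169, 0.2066]
ee_rot: [-0.704, -0.008, -0.005, 0.71]
ft_force: [1.5, 0.0, 0.6]
grip_width: 0.884
```

```bash
python3 go.py .4395 .3045 .2 0; python3 - <<'E'
from fit import *
p=cam('wrist');W=cloud(p)
[print(*r) for r in rect(W,.083,.105,(.4,.8),(-.15,.3))]
E
```

```text
pos [0.6084 0.0169 0.2066] w 0.884 F [1.5 0.  0.6] t 12.9 q7 1.52
(array([-0.1677,  0.006 ,  0.2883]), np.float64(-89.7))
10169 [0.5906 0.105  0.0934] [601.  106.6] [149.3  47. ] 0.4
10453 [0.5961 0.018  0.0937] [604.5  18.1] [151.6  46.6] 0.3
```

Request:
{"method": "move_arm", "body": {"increments": [{"offset": [-0.017,0,0.029],"yaw": 7,"jaw": 30},{"offset": [-0.034,0,0.058],"yaw": 14,"jaw": 30},{"offset": [-0.05,0,0.087],"yaw": 21,"jaw": 30},{"offset": [-0.067,0,0.115],"yaw": 28,"jaw": 30},{"offset": [-0.084,0,0.144],"yaw": 35,"jaw": 30},{"offset": [-0.101,0,0.173],"yaw": 42,"jaw": 30},{"offset": [-0.118,0,0.202],"yaw": 49,"jaw": 30},{"offset": [-0.134,0,0.23],"yaw": 56,"jaw": 30},{"offset": [-0.151,0,0.26],"yaw": 63,"jaw": 30},{"offset": [-0.168,0,0.288],"yaw": 70,"jaw": 30}]}}

```text
clock: 13.8
position: [0.4378, 0.3037, 0.202]
ee_rot: [-0.579, 0.395, -0.4, 0.59]
ft_force: [0.7, 0.4, 0.1]
grip_width: 0.881
```

```bash
python3 go.py .4395 .305 .038 0
```

```text
pos [0.4378 0.3037 0.202 ] w 0.881 F [0.7 0.4 0.1] t 13.8 q7 -0.31
(array([-0.0002,  0.164 , -0.0006]), np.float64(21.5))
```

Request:
{"method": "move_arm", "body": {"increments": [{"offset": [0,0,0],"yaw": 7,"jaw": 30},{"offset": [0,0.01,0],"yaw": 14,"jaw": 30},{"offset": [0,0.04,0],"yaw": 21.5,"jaw": 30},{"offset": [0,0.075,0],"yaw": 21.5,"jaw": 30},{"offset": [0,0.11,0],"yaw": 21.5,"jaw": 30},{"offset": [0,0.135,0],"yaw": 21.5,"jaw": 30},{"offset": [0,0.153,0],"yaw": 21.5,"jaw": 30},{"offset": [0,0.164,0],"yaw": 21.5,"jaw": 30},{"offset": [0,0.164,0],"yaw": 21.5,"jaw": 30},{"offset": [0,0.164,0],"yaw": 21.5,"jaw": 30}]}}

```text
clock: 14.63
position: [0.4401, 0.3049, 0.0381]
ee_rot: [-0.495, 0.499, -0.502, 0.505]
ft_force: [0.1, 0.7, -0.7]
grip_width: 0.88
```

Request:
{"method": "move_arm", "body": {"increments": [{"offset": [0,0,0],"yaw": 0,"jaw": 255},{"offset": [0,0,0],"yaw": 0,"jaw": 255},{"offset": [0,0,0],"yaw": 0,"jaw": 255},{"offset": [0,0,0],"yaw": 0,"jaw": 255},{"offset": [0,0,0],"yaw": 0,"jaw": 255},{"offset": [0,0,0],"yaw": 0,"jaw": 255},{"offset": [0,-0.03,0],"yaw": 0,"jaw": 255},{"offset": [0,-0.065,0],"yaw": 0,"jaw": 255},{"offset": [0,-0.1,0],"yaw": 0,"jaw": 255},{"offset": [0,-0.13,0],"yaw": 0,"jaw": 255}]}}

```text
clock: 15.47
position: [0.4385, 0.3039, 0.1708]
ee_rot: [-0.494, 0.499, -0.502, 0.506]
ft_force: [0.3, 1.5, -2.2]
grip_width: 0.548
```

```bash
python3 go.py .604 -.0725 .18 90.5
```

```text
pos [0.4385 0.3039 0.1708] w 0.548 F [ 0.3  1.5 -2.2] t 15.5 q7 -0.68
(array([ 0.3763, -0.01  ,  0.1658]), np.float64(89.5))
```

Request:
{"method": "move_arm", "body": {"increments": [{"offset": [0.034,-0.01,0.015],"yaw": -6,"jaw": 255},{"offset": [0.068,-0.01,0.03],"yaw": -13,"jaw": 255},{"offset": [0.102,-0.01,0.045],"yaw": -20,"jaw": 255},{"offset": [0.136,-0.01,0.06],"yaw": -27,"jaw": 255},{"offset": [0.17,-0.01,0.075],"yaw": -34,"jaw": 255},{"offset": [0.204,-0.01,0.09],"yaw": -41,"jaw": 255},{"offset": [0.238,-0.01,0.105],"yaw": -48,"jaw": 255},{"offset": [0.272,-0.01,0.12],"yaw": -55,"jaw": 255},{"offset": [0.306,-0.01,0.135],"yaw": -62,"jaw": 255},{"offset": [0.34,-0.01,0.15],"yaw": -69,"jaw": 255}]}}

```text
clock: 16.3
position: [0.5855, -0.0304, 0.1807]
ee_rot: [-0.684, 0.158, -0.167, 0.693]
ft_force: [0.4, 1.3, -2.6]
grip_width: 0.545
```

```bash
python3 go.py .604 -.0725 .17 90.5
```

```text
pos [ 0.5855 -0.0304  0.1807] w 0.545 F [ 0.4  1.3 -2.6] t 16.3 q7 1.15
(array([ 0.0352,  0.0106, -0.0296]), np.float64(-27.0))
```

Request:
{"method": "move_arm", "body": {"increments": [{"offset": [0.009,0.005,-0.008],"yaw": -7,"jaw": 255},{"offset": [0.018,0.01,-0.015],"yaw": -14,"jaw": 255},{"offset": [0.027,0.01,-0.022],"yaw": -21,"jaw": 255},{"offset": [0.035,0.01,-0.03],"yaw": -27,"jaw": 255},{"offset": [0.035,0.01,-0.03],"yaw": -27,"jaw": 255},{"offset": [0.035,0.01,-0.03],"yaw": -27,"jaw": 255},{"offset": [0.035,0.01,-0.03],"yaw": -27,"jaw": 255}]}}

```text
clock: 16.88
position: [0.6035, -0.0719, 0.1708]
ee_rot: [-0.704, -0.007, -0.004, 0.71]
ft_force: [-0.1, 0.5, -2.1]
grip_width: 0.541
```

```bash
python3 go.py .604 -.0725 .086 90.5; python3 - <<'E'
from fit import *
p=cam('wrist');W=cloud(p)
m=(W[...,2]>.165)&(W[...,2]<.2);print(np.nanpercentile(W[m],[1,50,99],axis=0).round(4))
E
```

```text
pos [ 0.6035 -0.0719  0.1708] w 0.541 F [-0.1  0.5 -2.1] t 16.9 q7 1.69
(array([-0.0008,  0.0848, -0.0014]), np.float64(-0.2))
[[ 0.5274 -0.1057  0.1697]
 [ 0.5805 -0.072   0.1764]
 [ 0.6407 -0.0389  0.1972]]
```

Request:
{"method": "move_arm", "body": {"increments": [{"offset": [-0.001,0.025,0],"yaw": 0,"jaw": 255},{"offset": [-0.001,0.05,-0.001],"yaw": 0,"jaw": 255},{"offset": [-0.001,0.068,-0.001],"yaw": 0,"jaw": 255},{"offset": [-0.001,0.077,-0.001],"yaw": 0,"jaw": 255},{"offset": [-0.001,0.081,-0.001],"yaw": 0,"jaw": 255},{"offset": [-0.001,0.083,-0.001],"yaw": 0,"jaw": 255},{"offset": [-0.001,0.085,-0.001],"yaw": 0,"jaw": 255},{"offset": [-0.001,0.085,-0.001],"yaw": 0,"jaw": 255},{"offset": [-0.001,0.085,-0.001],"yaw": 0,"jaw": 255}]}}

```text
clock: 17.68
position: [0.6046, -0.0715, 0.0876]
ee_rot: [-0.703, -0.008, -0.004, 0.711]
ft_force: [-4.1, 1.9, 6.6]
grip_width: 0.541
```

Request:
{"method": "move_arm", "body": {"increments": [{"offset": [0,0.0,0],"yaw": 0,"jaw": 60},{"offset": [0,0.0,0],"yaw": 0,"jaw": 40},{"offset": [0,0.0,0],"yaw": 0,"jaw": 30},{"offset": [0,0.0,0],"yaw": 0,"jaw": 30},{"offset": [0,-0.03,0],"yaw": 0,"jaw": 30},{"offset": [0,-0.07,0],"yaw": 0,"jaw": 30},{"offset": [0,-0.11,0],"yaw": 0,"jaw": 30},{"offset": [0,-0.11,0],"yaw": 0,"jaw": 30}]}}

```text
clock: 18.35
position: [0.6061, -0.0734, 0.2061]
ee_rot: [-0.704, -0.012, -0.009, 0.71]
ft_force: [1.0, -0.5, 0.6]
grip_width: 0.884
```

```bash
python3 - <<'E'
from fit import *
p=cam('wrist');W=cloud(p)
[print(*r) for r in rect(W,.083,.105,(.4,.8),(-.15,.3))]
[print('board',*r) for r in rect(W,.0085,.03,(.35,.65),(-.42,-.2))]
print(Rn.from_quat(manip.get_obs()['ee_rot']).as_matrix().round(3)[:,1])
E
python3 go.py .61 -.325 .18 8;python3 go.py .522 -.294 .18 0 
```

```text
10464 [ 0.5949 -0.0713  0.0937] [602.9 -71.1] [150.3  46.8] 0.1
10414 [0.5944 0.1029 0.0929] [602.  106.5] [150.3  47.9] 0.9
9939 [0.5915 0.0158 0.0933] [603.6  17.3] [149.7  47.1] 0.1
227 [ 0.7814 -0.0834  0.0835] [778.9 -83. ] [40.6 18. ] 76.0
board 1220 [ 0.4417 -0.2839  0.0121] [ 441.8 -283.9] [88.8 12.2] 88.3
board 5980 [ 0.52   -0.2858  0.0124] [ 519.8 -290.6] [124.   48.6] 89.7
board 4556 [ 0.6067 -0.314   0.0124] [ 608.  -322.6] [ 48.5 128.7] 7.8
[ 0.026  0.01  -1.   ]
pos [ 0.605  -0.0731  0.2024] w 0.881 F [-0.1  0.  -0.7] t 18.4 q7 1.69
(array([ 0.003 ,  0.02  , -0.2521]), np.float64(82.3))
pos [ 0.605  -0.0731  0.2024] w 0.881 F [-0.1  0.  -0.7] t 18.4 q7 1.69
(array([-0.0848,  0.018 , -0.2206]), np.float64(-89.7))
```

```bash
cat >> go.py <<'E'
    print('tilt',Rn.from_quat(o['ee_rot']).as_matrix()[:2,1].round(4))
E
python3 - <<'E'
import numpy as np
from scipy.spatial.transform import Rotation as R
for q in [[-0.695,.13,-.127,.696],[.508,-.494,.491,-.507],[-.5,.502,-.5,.498],[.503,-.503,.497,-.498],[-.502,.502,-.497,.499],[.669,-.231,.225,-.669],[-.706,.001,.004,.708],[-.706,.001,.005,.708],[-.707,.001,.006,.708],[-.578,.405,-.404,.582],[-.499,.5,-.498,.503],[-.498,.5,-.498,.503],[-.693,.125,-.127,.698],[-.705,-.003,0,.71],[-.705,-.004,0,.71],[-.704,-.008,-.005,.71],[-.579,.395,-.4,.59],[-.495,.499,-.502,.505],[-.494,.499,-.502,.506],[-.684,.158,-.167,.693],[-.704,-.007,-.004,.71],[-.703,-.008,-.004,.711],[-.704,-.012,-.009,.71]]:
    m=R.from_quat(q).as_matrix(); print(m[:2,1].round(3), 'h',np.degrees(np.arctan2(m[1,2],m[0,2])).round(0))
E
python3 go.py .61 -.325 .18 8
```

```text
[-0.004  0.002] h 69.0
[-0.004  0.002] h 2.0
[-0.004  0.   ] h -0.0
[-0.011  0.001] h 0.0
[-0.008  0.002] h 0.0
[-0.008  0.003] h 52.0
[-0.007  0.003] h 90.0
[-0.008  0.003] h 90.0
[-0.01   0.001] h 90.0
[0.002 0.005] h 20.0
[0.002 0.006] h 0.0
[0.003 0.007] h 0.0
[0.004 0.006] h 69.0
[0.004 0.007] h 90.0
[0.006 0.007] h 90.0
[0.018 0.009] h 90.0
[0.015 0.009] h 22.0
[0.013 0.007] h -0.0
[0.015 0.009] h -0.0
[0.015 0.009] h 63.0
[0.016 0.009] h 90.0
[0.017 0.011] h 90.0
[0.03  0.009] h 90.0
pos [ 0.605  -0.0731  0.2024] w 0.881 F [-0.1  0.  -0.7] t 18.4 q7 1.69
(array([ 0.003 ,  0.02  , -0.2521]), np.float64(82.3))
tilt [0.0262 0.01  ]
```

Each abrupt lift leaves the tool tilted a little further, because a call starts from the measured pose. It's now 1.6°. I'll end lifts with hold rows and use an abrupt downward stop to cancel the tilt.

Request:
{"method": "move_arm", "body": {"increments": [{"offset": [0,-0.01,-0.025],"yaw": 7,"jaw": 30},{"offset": [0,-0.02,-0.05],"yaw": 14,"jaw": 30},{"offset": [0,-0.03,-0.075],"yaw": 21,"jaw": 30},{"offset": [0.001,-0.04,-0.1],"yaw": 28,"jaw": 30},{"offset": [0.001,-0.05,-0.125],"yaw": 35,"jaw": 30},{"offset": [0.002,-0.06,-0.15],"yaw": 42,"jaw": 30},{"offset": [0.002,-0.07,-0.175],"yaw": 49,"jaw": 30},{"offset": [0.003,-0.08,-0.2],"yaw": 56,"jaw": 30},{"offset": [0.003,-0.09,-0.225],"yaw": 63,"jaw": 30},{"offset": [0.003,-0.1,-0.25],"yaw": 70,"jaw": 30}]}}

```text
clock: 19.23
position: [0.6067, -0.3252, 0.2994]
ee_rot: [-0.571, 0.4, -0.411, 0.587]
ft_force: [0.2, -0.9, 0.4]
grip_width: 0.882
```

Request:
{"method": "move_arm", "body": {"increments": [{"offset": [0,0,0],"yaw": 6,"jaw": 30},{"offset": [0,0,0],"yaw": 12,"jaw": 30},{"offset": [0,0,0],"yaw": 12,"jaw": 30},{"offset": [0,0.04,0],"yaw": 12,"jaw": 30},{"offset": [0,0.08,0],"yaw": 12,"jaw": 30},{"offset": [0,0.12,0],"yaw": 12,"jaw": 30}]}}

```text
clock: 19.73
position: [0.6099, -0.3234, 0.1778]
ee_rot: [-0.526, 0.458, -0.467, 0.543]
ft_force: [0.2, 0.5, -0.6]
grip_width: 0.879
```

Request:
{"method": "move_arm", "body": {"increments": [{"offset": [0,0,0],"yaw": 0,"jaw": 30},{"offset": [0,0,0],"yaw": 0,"jaw": 30},{"offset": [0,0,0],"yaw": 0,"jaw": 30}]}}

```text
clock: 19.98
position: [0.6106, -0.3238, 0.18]
ee_rot: [-0.526, 0.457, -0.468, 0.544]
ft_force: [0.3, -0.4, 0.7]
grip_width: 0.883
```

```bash
python3 go.py .61 -.325 .18 8
```

```text
pos [ 0.6106 -0.3238  0.18  ] w 0.883 F [ 0.3 -0.4  0.7] t 20.0 q7 0.77
(array([ 0.0011, -0.    , -0.0007]), np.float64(0.3))
tilt [0.0279 0.0089]
```

Request:
{"method": "move_arm", "body": {"increments": [{"offset": [0,-0.02,0],"yaw": 0,"jaw": 30},{"offset": [0,-0.04,0],"yaw": 0,"jaw": 30},{"offset": [0,-0.055,0],"yaw": 0,"jaw": 30},{"offset": [0,-0.07,0],"yaw": 0,"jaw": 30},{"offset": [0,-0.075,0],"yaw": 0,"jaw": 30},{"offset": [0,-0.075,0],"yaw": 0,"jaw": 30},{"offset": [0,-0.035,0],"yaw": 0,"jaw": 30},{"offset": [0,0.005,0],"yaw": 0,"jaw": 30},{"offset": [0,0.045,0],"yaw": 0,"jaw": 30},{"offset": [0,0.045,0],"yaw": 0,"jaw": 30}]}}

```text
clock: 20.82
position: [0.6084, -0.3207, 0.1265]
ee_rot: [-0.528, 0.461, -0.463, 0.543]
ft_force: [-0.7, 1.2, -2.8]
grip_width: 0.882
```

Request:
{"method": "move_arm", "body": {"increments": [{"offset": [0,0,0],"yaw": 0,"jaw": 30},{"offset": [0,0,0],"yaw": 0,"jaw": 30},{"offset": [0,0,0],"yaw": 0,"jaw": 30}]}}

```text
clock: 21.07
position: [0.6094, -0.3214, 0.1291]
ee_rot: [-0.527, 0.46, -0.464, 0.543]
ft_force: [0.0, -0.7, 0.7]
grip_width: 0.881
```

```bash
python3 go.py .61 -.325 .022 8
```

```text
pos [ 0.6094 -0.3214  0.1291] w 0.881 F [ 0.  -0.7  0.7] t 21.1 q7 0.78
(array([ 0.0047,  0.107 , -0.0022]), np.float64(0.4))
tilt [0.0199 0.0127]
```

Request:
{"method": "move_arm", "body": {"increments": [{"offset": [0,0,0],"yaw": 0,"jaw": 105},{"offset": [0,0,0],"yaw": 0,"jaw": 105},{"offset": [0,0,0],"yaw": 0,"jaw": 105},{"offset": [0,0,0],"yaw": 0,"jaw": 105},{"offset": [0,0,0],"yaw": 0,"jaw": 105}]}}

```text
clock: 21.48
position: [0.6095, -0.3214, 0.1295]
ee_rot: [-0.527, 0.459, -0.464, 0.543]
ft_force: [0.3, -0.4, -0.5]
grip_width: 0.591
```

```bash
cat > tips.py <<'E'
from fit import *
def tool(p,o): return (cloud(p)-np.array(o['position']))@Rn.from_quat(o['ee_rot']).as_matrix()
o=manip.get_obs();p=cam('wrist');T=tool(p,o)
for s in(1,-1):
    q=T[(s*T[...,2]>.0)&(s*T[...,2]<.06)&(abs(T[...,0])<.02)&(T[...,1]>-.06)&(T[...,1]<.035)]
    print(len(q),np.percentile(q,[0,5,50,95,99,100],axis=0).round(4).tolist())
E
python3 tips.py; python3 go.py .61 -.325 .022 8
python3 - <<'E'
from fit import *
p=cam('wrist');W=cloud(p);save(p,'w3.png')
[print('board',*r) for r in rect(W,.0085,.03,(.35,.65),(-.42,-.2))]
E
```

```text
11639 [[-0.0186, -0.06, 0.0001], [-0.0171, -0.0587, 0.0175], [-0.0104, -0.0425, 0.0423], [0.008, -0.0032, 0.0558], [0.0108, 0.0076, 0.0586], [0.0128, 0.0139, 0.06]]
11547 [[-0.0185, -0.06, -0.06], [-0.0171, -0.0587, -0.0569], [-0.0103, -0.0424, -0.0436], [0.008, -0.0028, -0.0186], [0.0106, 0.0076, -0.0049], [0.0129, 0.0144, -0.0002]]
pos [ 0.6094 -0.3213  0.1293] w 0.587 F [-0.8  0.  -0. ] t 21.5 q7 0.78
(array([ 0.0047,  0.1072, -0.0023]), np.float64(0.4))
tilt [0.02   0.0127]
board 9902 [ 0.4242 -0.2995  0.0121] [ 423.1 -304.5] [ 49.3 130. ] 0.3
board 10228 [ 0.521  -0.2895  0.0122] [ 520.4 -294.4] [130.3  48.2] 89.5
board 8827 [ 0.6079 -0.3187  0.0123] [ 608.7 -324. ] [ 48.1 129.9] 7.7
```

View pics/w3.png

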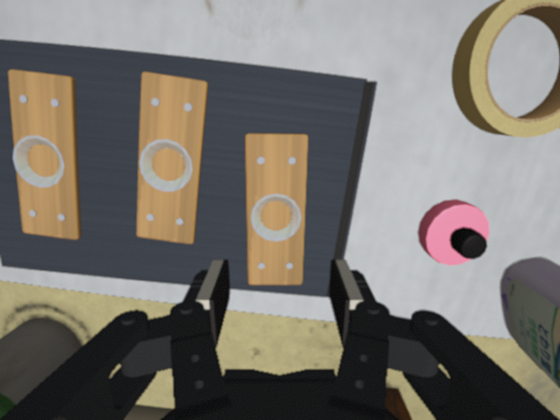

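The wrist view shows the far board squarely between the fingers, at about (277,215). The fingertips measure about 14 mm ahead of the TCP at this opening.

Request:
{"method": "move_arm", "body": {"increments": [{"offset": [0.001,0.03,-0.001],"yaw": 0.3,"jaw": 65},{"offset": [0.002,0.06,-0.002],"yaw": 0.3,"jaw": 65},{"offset": [0.003,0.08,-0.003],"yaw": 0.3,"jaw": 65},{"offset": [0.004,0.094,-0.003],"yaw": 0.3,"jaw": 65},{"offset": [0.004,0.102,-0.003],"yaw": 0.3,"jaw": 65},{"offset": [0.004,0.107,-0.003],"yaw": 0.3,"jaw": 65},{"offset": [0.004,0.11,-0.003],"yaw": 0.3,"jaw": 65},{"offset": [0.004,0.11,-0.003],"yaw": 0.3,"jaw": 65}]}}

```text
clock: 22.25
position: [0.6096, -0.3245, 0.0195]
ee_rot: [-0.526, 0.461, -0.466, 0.542]
ft_force: [0.2, 0.6, 0.7]
grip_width: 0.747
```

```bash
python3 tips.py;python3 go.py .609 -.324 .0195 8
```

```text
17865 [[-0.02, -0.06, 0.0001], [-0.0175, -0.0579, 0.0048], [-0.0078, -0.0227, 0.0366], [0.0117, 0.0168, 0.0579], [0.0175, 0.0175, 0.0596], [0.02, 0.0188, 0.06]]
17154 [[-0.02, -0.06, -0.06], [-0.0175, -0.0579, -0.0579], [-0.0078, -0.021, -0.0357], [0.0124, 0.0151, -0.0044], [0.0179, 0.0158, -0.0009], [0.02, 0.0171, -0.0]]
pos [ 0.6097 -0.3246  0.02  ] w 0.742 F [ 0.5 -0.5  1. ] t 22.3 q7 0.82
(array([-0.0007,  0.0005, -0.0007]), np.float64(0.1))
tilt [0.021  0.0122]
```

Request:
{"method": "move_arm", "body": {"increments": [{"offset": [0,0,0],"yaw": 0,"jaw": 255},{"offset": [0,0,0],"yaw": 0,"jaw": 255},{"offset": [0,0,0],"yaw": 0,"jaw": 255},{"offset": [0,0,0],"yaw": 0,"jaw": 255},{"offset": [0,0,0],"yaw": 0,"jaw": 255},{"offset": [0,0,0],"yaw": 0,"jaw": 255}]}}

```text
clock: 22.8
position: [0.6106, -0.325, 0.0215]
ee_rot: [-0.526, 0.46, -0.467, 0.543]
ft_force: [-0.4, -0.3, 6.2]
grip_width: 0.546
```

Request:
{"method": "move_arm", "body": {"increments": [{"offset": [0,-0.02,0],"yaw": 0,"jaw": 255},{"offset": [0,-0.05,0],"yaw": 0,"jaw": 255},{"offset": [0,-0.08,0],"yaw": 0,"jaw": 255},{"offset": [0,-0.11,0],"yaw": 0,"jaw": 255},{"offset": [0,-0.135,0],"yaw": 0,"jaw": 255},{"offset": [0,-0.15,0],"yaw": 0,"jaw": 255},{"offset": [0,-0.155,0],"yaw": 0,"jaw": 255},{"offset": [0,-0.155,0],"yaw": 0,"jaw": 255}]}}

```text
clock: 23.47
position: [0.6074, -0.3271, 0.1779]
ee_rot: [-0.525, 0.459, -0.468, 0.543]
ft_force: [0.4, 0.5, -1.5]
grip_width: 0.54
```

```bash
python3 go.py .604 -.072 .18 90.5; python3 - <<'E'
from fit import *
o=manip.get_obs();p=cam('wrist');save(p,'w4.png');W=cloud(p)
[print('board',*r) for r in rect(W,.155,.19,(.45,.75),(-.45,-.2))]
E
```

```text
pos [ 0.6074 -0.3271  0.1779] w 0.54 F [ 0.4  0.5 -1.5] t 23.5 q7 0.77
(array([-0.2531,  0.0005,  0.0326]), np.float64(-82.4))
tilt [0.0255 0.0106]
board 24511 [ 0.6048 -0.3146  0.1696] [ 605.1 -321.7] [126.8  72.4] 86.4
```

View pics/w4.png

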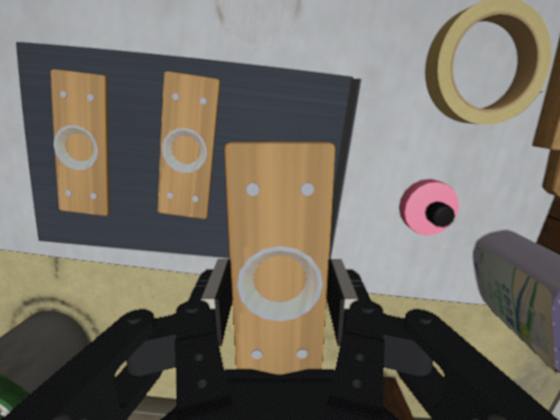

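The wrist view shows the board held squarely by its middle, with the dish at about (280,283). Moving it over bay_0.

Request:
{"method": "move_arm", "body": {"increments": [{"offset": [-0.025,0,0.003],"yaw": -7,"jaw": 255},{"offset": [-0.05,0,0.006],"yaw": -14,"jaw": 255},{"offset": [-0.075,0,0.01],"yaw": -21,"jaw": 255},{"offset": [-0.1,0,0.013],"yaw": -28,"jaw": 255},{"offset": [-0.125,0,0.016],"yaw": -35,"jaw": 255},{"offset": [-0.15,0,0.019],"yaw": -42,"jaw": 255},{"offset": [-0.175,0,0.023],"yaw": -49,"jaw": 255},{"offset": [-0.2,0,0.026],"yaw": -56,"jaw": 255},{"offset": [-0.225,0,0.03],"yaw": -63,"jaw": 255},{"offset": [-0.253,0,0.033],"yaw": -70,"jaw": 255}]}}

```text
clock: 24.35
position: [0.6029, -0.0706, 0.1772]
ee_rot: [-0.699, 0.064, -0.078, 0.708]
ft_force: [0.4, -0.3, -0.9]
grip_width: 0.542
```

```bash
python3 go.py .603 -.0715 .16 90.5
```

```text
pos [ 0.6029 -0.0706  0.1772] w 0.542 F [ 0.4 -0.3 -0.9] t 24.4 q7 1.49
(array([ 0.    ,  0.0172, -0.0012]), np.float64(-12.0))
tilt [0.0207 0.0114]
```

Request:
{"method": "move_arm", "body": {"increments": [{"offset": [0,0.005,-0.001],"yaw": -6,"jaw": 255},{"offset": [0,0.01,-0.001],"yaw": -12,"jaw": 255},{"offset": [0,0.017,-0.001],"yaw": -12,"jaw": 255},{"offset": [0,0.025,-0.001],"yaw": -12,"jaw": 255},{"offset": [0,0.035,-0.001],"yaw": -12,"jaw": 255},{"offset": [0,0.045,-0.001],"yaw": -12,"jaw": 255},{"offset": [0,0.05,-0.001],"yaw": -12,"jaw": 255},{"offset": [0,0.05,-0.001],"yaw": -12,"jaw": 255},{"offset": [0,0.05,-0.001],"yaw": -12,"jaw": 255}]}}

```text
clock: 25.1
position: [0.6036, -0.0711, 0.1268]
ee_rot: [-0.703, -0.01, -0.005, 0.711]
ft_force: [-0.2, 0.2, -0.4]
grip_width: 0.543
```

```bash
cat > held.py <<'E'
from fit import *
import sys
# held board: edges + dish centre seen by wrist, dish rim height above TCP from arg
o=manip.get_obs();p=cam('wrist');W=cloud(p);zt=o['position'][2]-.0175+.008
m=(abs(W[...,2]-zt)<.012);P=W[m];print('near-end x',np.nanpercentile(P[:,0],1).round(4),'y mid',np.nanpercentile(P[:,1],[1,99]).mean().round(4))
for r in manip.spot_point(p,'dish_1')[:3]: print('dish',np.round(r['centre']),round(r['confidence'],2),atz(p,r['centre'],zt).round(4))
E
python3 held.py; python3 go.py .603 -.0715 .113 90.5
```

```text
near-end x 0.5378 y mid -0.0714
dish [279. 277.] 0.75 [ 0.6012 -0.0711  0.1173]
pos [ 0.604  -0.0711  0.1276] w 0.545 F [-0.2  0.3  0.5] t 25.2 q7 1.7
(array([-0.0014,  0.0146, -0.0006]), np.float64(-0.1))
tilt [0.0215 0.0113]
```

Request:
{"method": "move_arm", "body": {"increments": [{"offset": [0,0.005,0],"yaw": 0,"jaw": 255},{"offset": [0,0.01,0],"yaw": 0,"jaw": 255},{"offset": [0,0.013,0],"yaw": 0,"jaw": 255},{"offset": [0,0.015,0],"yaw": 0,"jaw": 255},{"offset": [0,0.016,0],"yaw": 0,"jaw": 255},{"offset": [0,0.016,0],"yaw": 0,"jaw": 255}]}}

```text
clock: 25.7
position: [0.6043, -0.0707, 0.1121]
ee_rot: [-0.703, -0.01, -0.005, 0.711]
ft_force: [-3.2, 1.2, 3.8]
grip_width: 0.547
```

```bash
python3 go.py .603 -.0715 .113 90.5
```

```text
pos [ 0.6043 -0.0707  0.1121] w 0.547 F [-3.2  1.2  3.8] t 25.7 q7 1.7
(array([-0.0013, -0.001 , -0.0008]), np.float64(-0.1))
tilt [0.0213 0.0118]
```

Request:
{"method": "move_arm", "body": {"increments": [{"offset": [0,0,0],"yaw": 0,"jaw": 65},{"offset": [0,0,0],"yaw": 0,"jaw": 50},{"offset": [0,0,0],"yaw": 0,"jaw": 50},{"offset": [0,0,0],"yaw": 0,"jaw": 50},{"offset": [0,-0.03,0],"yaw": 0,"jaw": 50},{"offset": [0,-0.06,0],"yaw": 0,"jaw": 50},{"offset": [0,-0.08,0],"yaw": 0,"jaw": 50},{"offset": [0,-0.09,0],"yaw": 0,"jaw": 50},{"offset": [0,-0.09,0],"yaw": 0,"jaw": 50},{"offset": [0,-0.09,0],"yaw": 0,"jaw": 50}]}}

```text
clock: 26.53
position: [0.6022, -0.0716, 0.2013]
ee_rot: [-0.703, -0.01, -0.005, 0.711]
ft_force: [-0.7, -0.4, -0.8]
grip_width: 0.805
```

```bash
python3 - <<'E'
from fit import *
p=cam('wrist');W=cloud(p)
[print('placed',*r) for r in rect(W,.098,.112,(.4,.8),(-.2,.1))]
for r in manip.spot_point(p,'dish_1')[:4]: print('dish',np.round(r['centre']),round(r['confidence'],2),atz(p,r['centre'],.102).round(4))
E
python3 go.py .521 -.2945 .15 0
```

```text
placed 10237 [ 0.5963 -0.0705  0.1027] [602.8 -70.5] [130.1  48.2] 0.4
dish [279. 220.] 0.91 [ 0.6046 -0.0704  0.102 ]
dish [ 46. 104.] 0.87 [ 0.5205 -0.2308  0.102 ]
pos [ 0.6016 -0.0716  0.2002] w 0.806 F [ 0.8  1.  -0.1] t 26.6 q7 1.69
(array([-0.0832,  0.046 , -0.2229]), np.float64(-89.6))
tilt [0.0186 0.0119]
```

Request:
{"method": "move_arm", "body": {"increments": [{"offset": [-0.008,0,-0.022],"yaw": 7,"jaw": 65},{"offset": [-0.017,0,-0.045],"yaw": 14,"jaw": 65},{"offset": [-0.025,0,-0.067],"yaw": 21,"jaw": 65},{"offset": [-0.033,0,-0.089],"yaw": 28,"jaw": 65},{"offset": [-0.042,0.003,-0.112],"yaw": 35,"jaw": 65},{"offset": [-0.05,0.01,-0.134],"yaw": 42,"jaw": 65},{"offset": [-0.058,0.02,-0.156],"yaw": 49,"jaw": 65},{"offset": [-0.067,0.03,-0.178],"yaw": 56,"jaw": 65},{"offset": [-0.075,0.04,-0.2],"yaw": 63,"jaw": 65},{"offset": [-0.083,0.046,-0.223],"yaw": 70,"jaw": 65}]}}

```text
clock: 27.47
position: [0.5196, -0.2949, 0.1473]
ee_rot: [-0.573, 0.403, -0.407, 0.586]
ft_force: [0.4, 0.2, -0.9]
grip_width: 0.744
```

```bash
python3 go.py .521 -.2945 .09 -0.4;
```

```text
pos [ 0.5196 -0.2949  0.1473] w 0.744 F [ 0.4  0.2 -0.9] t 27.5 q7 0.96
(array([0.0005, 0.0573, 0.0003]), np.float64(20.5))
tilt [0.0154 0.0129]
```

Request:
{"method": "move_arm", "body": {"increments": [{"offset": [0,0,0],"yaw": 7,"jaw": 65},{"offset": [0,0.01,0],"yaw": 14,"jaw": 65},{"offset": [0,0.025,0],"yaw": 20.5,"jaw": 65},{"offset": [0,0.04,0],"yaw": 20.5,"jaw": 65},{"offset": [0,0.055,0],"yaw": 20.5,"jaw": 65},{"offset": [0,0.057,0],"yaw": 20.5,"jaw": 65},{"offset": [0,0.057,0],"yaw": 20.5,"jaw": 65}]}}

```text
clock: 28.05
position: [0.5194, -0.2936, 0.0885]
ee_rot: [-0.492, 0.502, -0.501, 0.505]
ft_force: [0.3, 0.5, -0.0]
grip_width: 0.742
```

```bash
python3 - <<'E'
from fit import *
p=cam('wrist');W=cloud(p)
[print('board',*r) for r in rect(W,.0085,.03,(.35,.65),(-.42,-.2))]
E
python3 go.py .521 -.2945 .022 -0.4;
```

```text
board 12085 [ 0.5203 -0.2878  0.0123] [ 520.3 -294.1] [128.7  48.2] 89.3
board 10480 [ 0.4226 -0.2928  0.0122] [ 422.5 -304.1] [129.3  48.3] 90.0
pos [ 0.52   -0.294   0.0897] w 0.744 F [ 0.1 -0.5  0.3] t 28.1 q7 0.65
(array([0.0014, 0.0677, 0.0001]), np.float64(-0.0))
tilt [0.0137 0.0132]
```

Request:
{"method": "move_arm", "body": {"increments": [{"offset": [0.001,0.025,0],"yaw": 0,"jaw": 65},{"offset": [0.001,0.045,0],"yaw": 0,"jaw": 65},{"offset": [0.001,0.057,0],"yaw": 0,"jaw": 65},{"offset": [0.001,0.064,0],"yaw": 0,"jaw": 65},{"offset": [0.001,0.0675,0],"yaw": 0,"jaw": 65},{"offset": [0.001,0.0675,0],"yaw": 0,"jaw": 65},{"offset": [0.001,0.0675,0],"yaw": 0,"jaw": 255},{"offset": [0.001,0.0675,0],"yaw": 0,"jaw": 255},{"offset": [0.001,0.0675,0],"yaw": 0,"jaw": 255},{"offset": [0.001,0.0675,0],"yaw": 0,"jaw": 255}]}}

```text
clock: 28.93
position: [0.5216, -0.2946, 0.0236]
ee_rot: [-0.491, 0.501, -0.502, 0.505]
ft_force: [-1.3, 1.3, 6.9]
grip_width: 0.541
```

Request:
{"method": "move_arm", "body": {"increments": [{"offset": [0,0,0],"yaw": 0,"jaw": 255},{"offset": [0,0,0],"yaw": 0,"jaw": 255},{"offset": [0,-0.03,0],"yaw": 0,"jaw": 255},{"offset": [0,-0.06,0],"yaw": 0,"jaw": 255},{"offset": [0,-0.09,0],"yaw": 0,"jaw": 255},{"offset": [0,-0.12,0],"yaw": 0,"jaw": 255},{"offset": [0,-0.145,0],"yaw": 0,"jaw": 255},{"offset": [0,-0.155,0],"yaw": 0,"jaw": 255},{"offset": [0,-0.155,0],"yaw": 0,"jaw": 255},{"offset": [0,-0.155,0],"yaw": 0,"jaw": 255}]}}

```text
clock: 29.77
position: [0.5191, -0.2963, 0.1779]
ee_rot: [-0.491, 0.501, -0.502, 0.505]
ft_force: [-0.5, 0.4, 0.3]
grip_width: 0.536
```

```bash
python3 go.py .604 .0177 .18 90.5
```

```text
pos [ 0.5191 -0.2963  0.1779] w 0.536 F [-0.5  0.4  0.3] t 29.8 q7 0.61
(array([-0.3146,  0.0033,  0.0827]), np.float64(89.1))
tilt [0.0155 0.013 ]
```

Request:
{"method": "move_arm", "body": {"increments": [{"offset": [-0.031,0,0.008],"yaw": -7,"jaw": 255},{"offset": [-0.063,0,0.016],"yaw": -14,"jaw": 255},{"offset": [-0.094,0,0.025],"yaw": -21,"jaw": 255},{"offset": [-0.126,0,0.033],"yaw": -28,"jaw": 255},{"offset": [-0.157,0,0.041],"yaw": -35,"jaw": 255},{"offset": [-0.189,0,0.05],"yaw": -42,"jaw": 255},{"offset": [-0.22,0,0.058],"yaw": -49,"jaw": 255},{"offset": [-0.252,0,0.066],"yaw": -56,"jaw": 255},{"offset": [-0.283,0,0.074],"yaw": -63,"jaw": 255},{"offset": [-0.314,0,0.082],"yaw": -70,"jaw": 255}]}}

```text
clock: 30.6
position: [0.6024, 0.0189, 0.1808]
ee_rot: [-0.691, 0.12, -0.126, 0.702]
ft_force: [0.5, 0.5, -0.3]
grip_width: 0.536
```

```bash
python3 go.py .604 .0177 .13 90.5
```

```text
pos [0.6024 0.0189 0.1808] w 0.536 F [ 0.5  0.5 -0.3] t 30.6 q7 1.19
(array([ 0.0016,  0.0508, -0.0014]), np.float64(-20.5))
tilt [0.0119 0.0129]
```

Request:
{"method": "move_arm", "body": {"increments": [{"offset": [0.001,0,-0.001],"yaw": -7,"jaw": 255},{"offset": [0.002,0.005,-0.001],"yaw": -14,"jaw": 255},{"offset": [0.002,0.015,-0.001],"yaw": -20,"jaw": 255},{"offset": [0.002,0.025,-0.001],"yaw": -20.5,"jaw": 255},{"offset": [0.002,0.035,-0.001],"yaw": -20.5,"jaw": 255},{"offset": [0.002,0.045,-0.001],"yaw": -20.5,"jaw": 255},{"offset": [0.002,0.05,-0.001],"yaw": -20.5,"jaw": 255},{"offset": [0.002,0.05,-0.001],"yaw": -20.5,"jaw": 255},{"offset": [0.002,0.05,-0.001],"yaw": -20.5,"jaw": 255}]}}

```text
clock: 31.35
position: [0.6044, 0.018, 0.1305]
ee_rot: [-0.703, -0.007, -0.002, 0.712]
ft_force: [-0.6, 0.2, -0.5]
grip_width: 0.539
```

```bash
python3 held.py; python3 go.py .604 .0177 .113 90.5
```

```text
near-end x 0.5396 y mid 0.0164
dish [114. 261.] 0.68 [ 0.5937 -0.0611  0.121 ]
dish [280. 279.] 0.68 [0.6028 0.0187 0.121 ]
pos [0.6049 0.018  0.1313] w 0.537 F [-0.7  0.1 -0.9] t 31.4 q7 1.54
(array([-0.0011,  0.0183, -0.0005]), np.float64(-0.1))
tilt [0.0128 0.013 ]
```

Request:
{"method": "move_arm", "body": {"increments": [{"offset": [-0.001,0.007,0],"yaw": 0,"jaw": 255},{"offset": [-0.001,0.012,0],"yaw": 0,"jaw": 255},{"offset": [-0.001,0.015,0],"yaw": 0,"jaw": 255},{"offset": [-0.001,0.017,0],"yaw": 0,"jaw": 255},{"offset": [-0.001,0.018,0],"yaw": 0,"jaw": 255},{"offset": [-0.001,0.0185,0],"yaw": 0,"jaw": 255},{"offset": [-0.001,0.0185,0],"yaw": 0,"jaw": 255}]}}

```text
clock: 32.03
position: [0.6039, 0.0182, 0.114]
ee_rot: [-0.702, -0.007, -0.002, 0.712]
ft_force: [-7.4, -0.3, 11.7]
grip_width: 0.539
```

```bash
python3 go.py .604 .0177 .113 90.5
```

```text
pos [0.6039 0.0182 0.114 ] w 0.539 F [-7.4 -0.3 11.7] t 32.0 q7 1.55
(array([ 0.0001,  0.001 , -0.0005]), np.float64(-0.1))
tilt [0.0125 0.0134]
```

Contact confirmed. Releasing.

Request:
{"method": "move_arm", "body": {"increments": [{"offset": [0,0,0],"yaw": 0,"jaw": 65},{"offset": [0,0,0],"yaw": 0,"jaw": 50},{"offset": [0,0,0],"yaw": 0,"jaw": 50},{"offset": [0,0,0],"yaw": 0,"jaw": 50},{"offset": [0,-0.03,0],"yaw": 0,"jaw": 50},{"offset": [0,-0.06,0],"yaw": 0,"jaw": 50},{"offset": [0,-0.08,0],"yaw": 0,"jaw": 50},{"offset": [0,-0.09,0],"yaw": 0,"jaw": 50},{"offset": [0,-0.09,0],"yaw": 0,"jaw": 50},{"offset": [0,-0.09,0],"yaw": 0,"jaw": 50}]}}

```text
clock: 32.87
position: [0.6026, 0.0171, 0.2032]
ee_rot: [-0.702, -0.007, -0.002, 0.712]
ft_force: [0.7, -0.3, -1.3]
grip_width: 0.806
```

```bash
python3 - <<'E'
from fit import *
p=cam('wrist');W=cloud(p)
[print('placed',*r) for r in rect(W,.098,.112,(.4,.8),(-.2,.1))]
for r in manip.spot_point(p,'dish_1')[:4]: print('dish',np.round(r['centre']),round(r['confidence'],2),atz(p,r['centre'],.102).round(4))
p=cam('top');W=cloud(p)
print('weights');[print(*r) for r in rect(W,.016,.06,(.38,.48),(-.15,.18))]
E
python3 go.py .423 -.3045 .15 0
```

```text
placed 9480 [ 0.5929 -0.0702  0.1028] [602.5 -70.5] [129.6  48.6] 0.4
placed 10054 [0.5969 0.0185 0.1028] [603.1  18.6] [129.5  48.3] 0.2
dish [280. 217.] 0.7 [0.6024 0.019  0.102 ]
dish [161. 217.] 0.68 [ 0.603  -0.0715  0.102 ]
dish [118. 315.] 0.57 [ 0.693  -0.1205  0.102 ]
weights
259 [ 0.4337 -0.1049  0.0308] [ 433.1 -107.3] [51.7 34.7] 1.1
pos [0.602  0.017  0.2021] w 0.805 F [-0.3 -0.1 -1. ] t 33.0 q7 1.53
(array([-0.1819,  0.0461, -0.3208]), np.float64(-89.6))
tilt [0.0097 0.013 ]
```

Request:
{"method": "move_arm", "body": {"increments": [{"offset": [-0.018,0,-0.032],"yaw": 7,"jaw": 65},{"offset": [-0.036,0,-0.064],"yaw": 14,"jaw": 65},{"offset": [-0.055,0,-0.096],"yaw": 21,"jaw": 65},{"offset": [-0.073,0,-0.128],"yaw": 28,"jaw": 65},{"offset": [-0.091,0,-0.16],"yaw": 35,"jaw": 65},{"offset": [-0.109,0.01,-0.192],"yaw": 42,"jaw": 65},{"offset": [-0.127,0.02,-0.224],"yaw": 49,"jaw": 65},{"offset": [-0.145,0.03,-0.257],"yaw": 56,"jaw": 65},{"offset": [-0.164,0.04,-0.289],"yaw": 63,"jaw": 65},{"offset": [-0.182,0.046,-0.32],"yaw": 70,"jaw": 65}]}}

```text
clock: 33.85
position: [0.4207, -0.3047, 0.1482]
ee_rot: [-0.574, 0.406, -0.405, 0.585]
ft_force: [1.3, 0.3, 0.9]
grip_width: 0.746
```

```bash
python3 go.py .423 -.3045 .09 0;
```

```text
pos [ 0.4207 -0.3047  0.1482] w 0.746 F [1.3 0.3 0.9] t 33.9 q7 1.01
(array([0.0012, 0.0583, 0.0016]), np.float64(20.1))
tilt [0.0075 0.0137]
```

Request:
{"method": "move_arm", "body": {"increments": [{"offset": [0.001,0,0.001],"yaw": 7,"jaw": 65},{"offset": [0.001,0.01,0.002],"yaw": 14,"jaw": 65},{"offset": [0.001,0.025,0.002],"yaw": 20,"jaw": 65},{"offset": [0.001,0.04,0.002],"yaw": 20,"jaw": 65},{"offset": [0.001,0.055,0.002],"yaw": 20,"jaw": 65},{"offset": [0.001,0.058,0.002],"yaw": 20,"jaw": 65},{"offset": [0.001,0.058,0.002],"yaw": 20,"jaw": 65}]}}

```text
clock: 34.43
position: [0.4223, -0.3036, 0.0888]
ee_rot: [-0.496, 0.502, -0.497, 0.505]
ft_force: [0.1, 0.3, 0.6]
grip_width: 0.747
```

```bash
python3 - <<'E'
from fit import *
p=cam('wrist');W=cloud(p)
[print('board',*r) for r in rect(W,.0085,.03,(.35,.65),(-.42,-.2))]
E
python3 go.py .423 -.3045 .022 0;
```

```text
board 12062 [ 0.4225 -0.2979  0.0123] [ 422.6 -304.3] [ 48.2 128.9] 0.2
pos [ 0.4229 -0.304   0.0898] w 0.741 F [-0.6  0.2  0.1] t 34.5 q7 0.72
(array([ 0.0014,  0.0678, -0.0003]), np.float64(0.1))
tilt [0.006 0.014]
```

Request:
{"method": "move_arm", "body": {"increments": [{"offset": [0.001,0.025,0],"yaw": 0,"jaw": 65},{"offset": [0.001,0.045,0],"yaw": 0,"jaw": 65},{"offset": [0.001,0.057,0],"yaw": 0,"jaw": 65},{"offset": [0.001,0.064,0],"yaw": 0,"jaw": 65},{"offset": [0.001,0.0675,0],"yaw": 0,"jaw": 65},{"offset": [0.001,0.0675,0],"yaw": 0,"jaw": 65},{"offset": [0.001,0.0675,0],"yaw": 0,"jaw": 255},{"offset": [0.001,0.0675,0],"yaw": 0,"jaw": 255},{"offset": [0.001,0.0675,0],"yaw": 0,"jaw": 255},{"offset": [0.001,0.0675,0],"yaw": 0,"jaw": 255}]}}

```text
clock: 35.32
position: [0.4239, -0.3045, 0.0236]
ee_rot: [-0.495, 0.501, -0.498, 0.506]
ft_force: [-1.2, 0.8, 5.3]
grip_width: 0.536
```

Request:
{"method": "move_arm", "body": {"increments": [{"offset": [0,0,0],"yaw": 0,"jaw": 255},{"offset": [0,0,0],"yaw": 0,"jaw": 255},{"offset": [0,-0.03,0],"yaw": 0,"jaw": 255},{"offset": [0,-0.06,0],"yaw": 0,"jaw": 255},{"offset": [0,-0.09,0],"yaw": 0,"jaw": 255},{"offset": [0,-0.12,0],"yaw": 0,"jaw": 255},{"offset": [0,-0.145,0],"yaw": 0,"jaw": 255},{"offset": [0,-0.155,0],"yaw": 0,"jaw": 255},{"offset": [0,-0.155,0],"yaw": 0,"jaw": 255},{"offset": [0,-0.155,0],"yaw": 0,"jaw": 255}]}}

```text
clock: 36.15
position: [0.4227, -0.3064, 0.178]
ee_rot: [-0.495, 0.501, -0.498, 0.506]
ft_force: [0.0, 0.6, -1.5]
grip_width: 0.538
```

```bash
python3 go.py .602 .1067 .18 90.5
```

```text
pos [ 0.4227 -0.3064  0.178 ] w 0.538 F [ 0.   0.6 -1.5] t 36.1 q7 0.65
(array([-0.4128,  0.0052,  0.1798]), np.float64(89.6))
tilt [0.0079 0.0138]
```

Request:
{"method": "move_arm", "body": {"increments": [{"offset": [-0.036,0,0.016],"yaw": -7,"jaw": 255},{"offset": [-0.072,0,0.031],"yaw": -14,"jaw": 255},{"offset": [-0.108,0,0.047],"yaw": -21,"jaw": 255},{"offset": [-0.144,0,0.063],"yaw": -28,"jaw": 255},{"offset": [-0.18,0,0.078],"yaw": -35,"jaw": 255},{"offset": [-0.216,0,0.094],"yaw": -42,"jaw": 255},{"offset": [-0.252,0,0.11],"yaw": -49,"jaw": 255},{"offset": [-0.288,0,0.126],"yaw": -56,"jaw": 255},{"offset": [-0.324,0,0.141],"yaw": -63,"jaw": 255},{"offset": [-0.36,0,0.157],"yaw": -70,"jaw": 255}]}}

```text
clock: 36.98
position: [0.5785, 0.0557, 0.1817]
ee_rot: [-0.692, 0.12, -0.121, 0.702]
ft_force: [1.3, -1.1, -0.2]
grip_width: 0.535
```

```bash
python3 go.py .602 .1067 .13 90.5
```

```text
pos [0.5785 0.0557 0.1817] w 0.535 F [ 1.3 -1.1 -0.2] t 37.0 q7 1.12
(array([0.0051, 0.0525, 0.0552]), np.float64(-20.1))
tilt [0.0042 0.0137]
```

Request:
{"method": "move_arm", "body": {"increments": [{"offset": [0.001,0,0.015],"yaw": -7,"jaw": 255},{"offset": [0.003,0,0.03],"yaw": -14,"jaw": 255},{"offset": [0.005,0.01,0.045],"yaw": -20,"jaw": 255},{"offset": [0.005,0.02,0.055],"yaw": -20,"jaw": 255},{"offset": [0.005,0.035,0.055],"yaw": -20,"jaw": 255},{"offset": [0.005,0.045,0.055],"yaw": -20,"jaw": 255},{"offset": [0.005,0.052,0.055],"yaw": -20,"jaw": 255},{"offset": [0.005,0.052,0.055],"yaw": -20,"jaw": 255},{"offset": [0.005,0.052,0.055],"yaw": -20,"jaw": 255}]}}

```text
clock: 37.73
position: [0.6015, 0.106, 0.13]
ee_rot: [-0.702, -0.003, 0.001, 0.712]
ft_force: [-0.2, 0.3, -0.4]
grip_width: 0.535
```

```bash
python3 held.py; python3 go.py .602 .1067 .114 90.5
```

```text
near-end x 0.5367 y mid 0.0843
dish [118. 267.] 0.75 [0.5935 0.0285 0.1205]
dish [278. 280.] 0.69 [0.6007 0.1053 0.1205]
dish [  6. 363.] 0.45 [ 0.655  -0.0473  0.1205]
pos [0.6022 0.1063 0.1312] w 0.535 F [-0.7  0.6 -1. ] t 37.8 q7 1.39
(array([-0.0003,  0.0172,  0.0002]), np.float64(-0.1))
tilt [0.0052 0.0138]
```

Request:
{"method": "move_arm", "body": {"increments": [{"offset": [0,0.007,0.001],"yaw": 0,"jaw": 255},{"offset": [0,0.012,0.001],"yaw": 0,"jaw": 255},{"offset": [0,0.015,0.001],"yaw": 0,"jaw": 255},{"offset": [0,0.017,0.001],"yaw": 0,"jaw": 255},{"offset": [0,0.018,0.001],"yaw": 0,"jaw": 255},{"offset": [0,0.018,0.001],"yaw": 0,"jaw": 255}]}}

```text
clock: 38.33
position: [0.6021, 0.1074, 0.1141]
ee_rot: [-0.702, -0.004, 0.0, 0.712]
ft_force: [-4.7, -1.6, 9.7]
grip_width: 0.538
```

Request:
{"method": "move_arm", "body": {"increments": [{"offset": [0,0,0],"yaw": 0,"jaw": 65},{"offset": [0,0,0],"yaw": 0,"jaw": 50},{"offset": [0,0,0],"yaw": 0,"jaw": 50},{"offset": [0,0,0],"yaw": 0,"jaw": 50},{"offset": [0,-0.03,0],"yaw": 0,"jaw": 50},{"offset": [0,-0.06,0],"yaw": 0,"jaw": 50},{"offset": [0,-0.08,0],"yaw": 0,"jaw": 50},{"offset": [0,-0.09,0],"yaw": 0,"jaw": 50},{"offset": [0,-0.09,0],"yaw": 0,"jaw": 50},{"offset": [0,-0.09,0],"yaw": 0,"jaw": 50}]}}

```text
clock: 39.17
position: [0.6015, 0.1062, 0.2033]
ee_rot: [-0.702, -0.004, 0.001, 0.712]
ft_force: [-0.1, 0.3, -0.7]
grip_width: 0.804
```

```bash
python3 - <<'E'
from fit import *
p=cam('wrist');W=cloud(p)
[print('placed',*r) for r in rect(W,.098,.112,(.4,.8),(-.2,.18))]
for r in manip.spot_point(p,'dish_1')[:4]: print('dish',np.round(r['centre']),round(r['confidence'],2),atz(p,r['centre'],.102).round(4))
print('weights');[print(*r) for r in rect(W,.014,.06,(.36,.48),(-.15,.18))]
save(p,'w5.png')
E
python3 go.py .436 .081 .15 90
```

```text
placed 10065 [0.5956 0.1077 0.1027] [601.9 107.8] [130.   48.3] 0.4
placed 9338 [0.5928 0.0187 0.1027] [603.1  18.4] [130.2  48.7] 0.3
placed 9676 [ 0.5967 -0.0682  0.1026] [602.7 -69.9] [130.1  49.7] 0.6
dish [278. 217.] 0.97 [0.6006 0.1069 0.102 ]
dish [162. 221.] 0.88 [0.6041 0.0178 0.102 ]
dish [ 48. 222.] 0.69 [ 0.6054 -0.0721  0.102 ]
dish [188.  16.] 0.2 [0.4648 0.0486 0.102 ]
weights
1904 [ 0.4435 -0.0931  0.0265] [443.9 -97.8] [28.7 54.8] 0.7
2343 [0.4495 0.0225 0.0283] [449.8  20.2] [34.1 52.8] 1.1
1842 [0.4464 0.0845 0.0264] [447.1  84.5] [28.  53.8] 1.5
pos [0.6009 0.1061 0.2021] w 0.806 F [ 0.2  0.1 -0.8] t 39.3 q7 1.38
(array([-0.1652,  0.0514, -0.0247]), np.float64(0.4))
tilt [0.0022 0.0133]
```

View pics/w5.png

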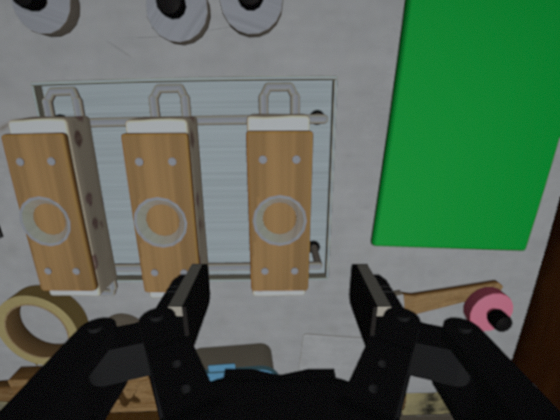

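All three boards are centred on their bars, with dishes at (278,217), (162,221) and (48,222). Next the weights, with the left one going to bay_2.

Request:
{"method": "move_arm", "body": {"increments": [{"offset": [-0.03,0,-0.004],"yaw": 0,"jaw": 136},{"offset": [-0.06,0,-0.008],"yaw": 0,"jaw": 136},{"offset": [-0.09,0.01,-0.012],"yaw": 0,"jaw": 136},{"offset": [-0.12,0.025,-0.017],"yaw": 0,"jaw": 136},{"offset": [-0.145,0.04,-0.022],"yaw": 0,"jaw": 136},{"offset": [-0.165,0.05,-0.025],"yaw": 0,"jaw": 136},{"offset": [-0.165,0.065,-0.025],"yaw": 0,"jaw": 136},{"offset": [-0.165,0.075,-0.025],"yaw": 0,"jaw": 136},{"offset": [-0.165,0.075,-0.025],"yaw": 0,"jaw": 136}]}}

```text
clock: 40.02
position: [0.4348, 0.0807, 0.1239]
ee_rot: [-0.703, -0.002, 0.003, 0.711]
ft_force: [-0.7, -0.3, 0.9]
grip_width: 0.466
```

```bash
cat > knob.py <<'E'
from fit import *
import sys
def knobs(n,zlo=.041,zhi=.056,xr=(.36,.5),yr=(-.2,.2)):
    p=cam(n);W=cloud(p)
    for r in rect(W,zlo,zhi,xr,yr): print(n,'knob',*r)
    for r in rect(W,zlo-.027,zhi,xr,yr): print(n,'disc',*r)
    return p
if __name__=='__main__': knobs('wrist');knobs('top')
E
python3 knob.py; python3 go.py .436 .081 .047 90;python3 tips.py
```

```text
wrist knob 778 [ 0.4299 -0.0958  0.0466] [430.5 -97.9] [21.4 21.1] 59.0
wrist knob 741 [0.4321 0.0838 0.047 ] [433.2  83.9] [21.1 20.3] 0.3
wrist knob 756 [0.4384 0.0207 0.0469] [439.5  19.9] [20.9 21.3] 2.6
wrist disc 4066 [ 0.4276 -0.0917  0.0291] [430.3 -96.5] [53.2 51.3] 25.6
wrist disc 3811 [0.4299 0.0836 0.0292] [433.4  83.9] [52.9 53.3] 44.4
wrist disc 3847 [0.4358 0.0221 0.0292] [439.8  19.9] [53.2 53.8] 70.7
wrist disc 75 [0.4947 0.1553 0.0154] [494.4 154.7] [15.3  7.5] 68.9
wrist disc 620 [ 0.4967 -0.0535  0.0156] [497.  -54.6] [  4.4 144.5] 1.0
wrist disc 296 [0.4953 0.0818 0.0156] [495.5  82.6] [ 3.9 65.5] 0.1
top knob 62 [ 0.4336 -0.0978  0.048 ] [434.2 -97.5] [19.5 19.2] 89.8
top disc 227 [0.4453 0.0113 0.0272] [442.8  14.6] [52.9 46.1] 18.2
top disc 377 [ 0.4332 -0.0975  0.0294] [433.  -98.3] [52.1 51.5] 87.7
pos [0.4363 0.081  0.126 ] w 0.465 F [0.1 1.1 1.3] t 40.1 q7 1.31
(array([-0.0004,  0.079 , -0.001 ]), np.float64(0.4))
tilt [0.001  0.0127]
11912 [[-0.0192, -0.06, 0.0002], [-0.0178, -0.0588, 0.0163], [-0.0114, -0.0419, 0.0402], [0.0074, -0.003, 0.0534], [0.0102, 0.0088, 0.0572], [0.0123, 0.0165, 0.0598]]
11925 [[-0.0194, -0.06, -0.06], [-0.0179, -0.0588, -0.0534], [-0.0113, -0.0418, -0.0404], [0.0073, -0.0029, -0.0163], [0.0101, 0.009, -0.0048], [0.012, 0.0166, -0.0001]]
```

Request:
{"method": "move_arm", "body": {"increments": [{"offset": [-0.002,0.025,0.001],"yaw": 0.4,"jaw": 136},{"offset": [-0.002,0.045,0.001],"yaw": 0.4,"jaw": 136},{"offset": [-0.002,0.062,0.001],"yaw": 0.4,"jaw": 136},{"offset": [-0.002,0.074,0.001],"yaw": 0.4,"jaw": 136},{"offset": [-0.002,0.0785,0.001],"yaw": 0.4,"jaw": 136},{"offset": [-0.002,0.0785,0.001],"yaw": 0.4,"jaw": 136},{"offset": [-0.002,0.0785,0.001],"yaw": 0.4,"jaw": 136}], "squeeze": 60}}

```text
clock: 40.75
position: [0.4356, 0.0833, 0.0487]
ee_rot: [-0.702, -0.001, -0.001, 0.712]
ft_force: [0.6, 0.2, 0.5]
grip_width: 0.465
```

Request:
{"method": "move_arm", "body": {"increments": [{"offset": [0,0,0],"yaw": 0,"jaw": 255},{"offset": [0,0,0],"yaw": 0,"jaw": 255},{"offset": [0,0,0],"yaw": 0,"jaw": 255},{"offset": [0,0,0],"yaw": 0,"jaw": 255},{"offset": [0,0,0],"yaw": 0,"jaw": 255},{"offset": [0,0,0],"yaw": 0,"jaw": 255}]}}

```text
clock: 41.25
position: [0.4366, 0.0835, 0.05]
ee_rot: [-0.702, -0.001, -0.002, 0.712]
ft_force: [-1.3, -0.5, 6.7]
grip_width: 0.226
```

```bash
python3 go.py .4525 .1073 .2 90
```

```text
pos [0.4366 0.0835 0.05  ] w 0.226 F [-1.3 -0.5  6.7] t 41.2 q7 1.32
(array([ 0.0166, -0.1495,  0.0259]), np.float64(-0.1))
tilt [0.0049 0.0139]
```

Request:
{"method": "move_arm", "body": {"increments": [{"offset": [0,-0.02,0],"yaw": 0,"jaw": 255},{"offset": [0,-0.05,0],"yaw": 0,"jaw": 255},{"offset": [0,-0.085,0],"yaw": 0,"jaw": 255},{"offset": [0,-0.115,0.003],"yaw": 0,"jaw": 255},{"offset": [0.01,-0.14,0.01],"yaw": 0,"jaw": 255},{"offset": [0.035,-0.15,0.017],"yaw": 0,"jaw": 255},{"offset": [0.065,-0.15,0.022],"yaw": 0,"jaw": 255},{"offset": [0.095,-0.15,0.026],"yaw": 0,"jaw": 255},{"offset": [0.125,-0.15,0.026],"yaw": 0,"jaw": 255},{"offset": [0.15,-0.15,0.026],"yaw": 0,"jaw": 255}]}}

```text
clock: 42.08
position: [0.5875, 0.1076, 0.2014]
ee_rot: [-0.702, -0.002, -0.002, 0.712]
ft_force: [0.0, -0.5, -2.8]
grip_width: 0.227
```

Request:
{"method": "move_arm", "body": {"increments": [{"offset": [0.007,0,0],"yaw": 0,"jaw": 255},{"offset": [0.007,0,0],"yaw": 0,"jaw": 255},{"offset": [0.007,0,0],"yaw": 0,"jaw": 255}]}}

```text
clock: 42.33
position: [0.594, 0.1075, 0.2012]
ee_rot: [-0.702, -0.001, -0.002, 0.712]
ft_force: [-0.4, 0.2, -2.7]
grip_width: 0.228
```

```bash
cat > heldw.py <<'E'
from fit import *
o=manip.get_obs();T=np.array(o['position']);p=cam('wrist');W=cloud(p)
# disc top plane of held weight: TCP-.025
for r in rect(W,T[2]-.032,T[2]-.018,(T[0]-.06,T[0]+.06),(T[1]-.06,T[1]+.06)): print('held disc',*r)
for r in manip.spot_point(p,'weight_1')[:3]: print('wt',np.round(r['centre']),round(r['confidence'],2),atz(p,r['centre'],T[2]-.05).round(4))
for r in manip.spot_point(p,'dish_1')[:4]: print('dish',np.round(r['centre']),round(r['confidence'],2),atz(p,r['centre'],.102).round(4))
import sys
save(p,sys.argv[1]) if len(sys.argv)>1 else 0
E
python3 heldw.py w6.png; python3 go.py .602 .1073 .17 90
```

```text
held disc 3807 [0.5779 0.1076 0.1755] [580.5 107.8] [53.6 32.7] 89.1
held disc 43 [0.6138 0.0996 0.176 ] [614.2  99.4] [8.6 3.7] 44.3
held disc 43 [0.6141 0.1161 0.1759] [614.3 116.1] [4.  8.7] 40.4
wt [278. 242.] 0.89 [0.5912 0.1073 0.1512]
wt [185.  24.] 0.88 [0.4731 0.0616 0.1512]
wt [481. 304.] 0.88 [0.6385 0.2443 0.1512]
dish [ 49. 232.] 0.82 [ 0.6038 -0.0708  0.102 ]
dish [164. 231.] 0.6 [0.6037 0.0206 0.102 ]
pos [0.5936 0.1077 0.2017] w 0.225 F [-0.   0.5 -2.7] t 42.5 q7 1.37
(array([ 0.0083,  0.0318, -0.0009]), np.float64(0.0))
tilt [0.0053 0.0143]
```

View pics/w6.png

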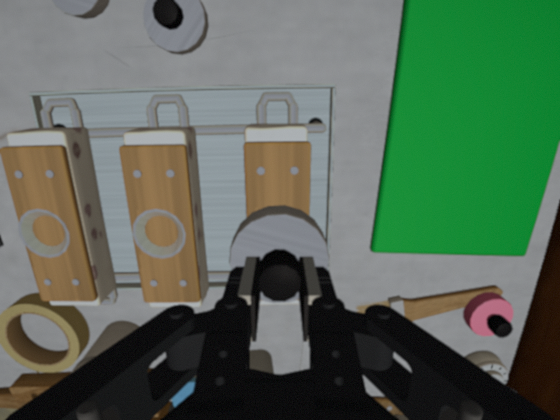

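Request:
{"method": "move_arm", "body": {"increments": [{"offset": [0.005,0.005,0],"yaw": 0,"jaw": 255},{"offset": [0.0105,0.012,-0.001],"yaw": 0,"jaw": 255},{"offset": [0.0105,0.022,-0.001],"yaw": 0,"jaw": 255},{"offset": [0.0105,0.032,-0.001],"yaw": 0,"jaw": 255},{"offset": [0.0105,0.038,-0.001],"yaw": 0,"jaw": 255},{"offset": [0.0105,0.04,-0.001],"yaw": 0,"jaw": 255},{"offset": [0.0105,0.04,-0.001],"yaw": 0,"jaw": 255},{"offset": [0.0105,0.04,-0.001],"yaw": 0,"jaw": 255}]}}

```text
clock: 43.15
position: [0.6043, 0.1073, 0.1618]
ee_rot: [-0.702, -0.002, -0.002, 0.712]
ft_force: [0.1, -0.5, -2.6]
grip_width: 0.224
```

```bash
python3 heldw.py; python3 go.py .6042 .1075 .152 90
```

```text
held disc 3806 [0.5883 0.1075 0.1361] [590.7 107.6] [54.  32.9] 89.6
held disc 43 [0.6243 0.0994 0.1364] [624.9  99.3] [8.6 4. ] 45.9
held disc 43 [0.6245 0.116  0.1363] [624.8 115.8] [3.8 9. ] 41.4
wt [501. 315.] 0.89 [0.6584 0.261  0.1118]
wt [279. 242.] 0.63 [0.6015 0.1077 0.1118]
wt [ 27. 340.] 0.29 [ 0.6761 -0.0687  0.1118]
dish [  6. 242.] 0.93 [ 0.6054 -0.0708  0.102 ]
dish [138. 240.] 0.57 [0.6037 0.0178 0.102 ]
pos [0.6046 0.1073 0.1623] w 0.227 F [ 0.3  0.1 -3.3] t 43.3 q7 1.38
(array([-0.0004,  0.0103,  0.    ]), np.float64(0.0))
tilt [0.0062 0.0145]
```

Request:
{"method": "move_arm", "body": {"increments": [{"offset": [0,0.003,0],"yaw": 0,"jaw": 255},{"offset": [0,0.006,0],"yaw": 0,"jaw": 255},{"offset": [0,0.008,0],"yaw": 0,"jaw": 255},{"offset": [0,0.0095,0],"yaw": 0,"jaw": 255},{"offset": [0,0.0105,0],"yaw": 0,"jaw": 255},{"offset": [0,0.0105,0],"yaw": 0,"jaw": 255}]}}

```text
clock: 43.8
position: [0.6049, 0.1075, 0.1526]
ee_rot: [-0.702, -0.002, -0.002, 0.712]
ft_force: [-2.6, -0.7, 3.7]
grip_width: 0.229
```

```bash
python3 go.py .6042 .1075 .152 90
```

```text
pos [0.6049 0.1075 0.1526] w 0.229 F [-2.6 -0.7  3.7] t 43.8 q7 1.38
(array([-0.0007,  0.0006,  0.    ]), np.float64(0.0))
tilt [0.0069 0.0148]
```

Request:
{"method": "move_arm", "body": {"increments": [{"offset": [0,0,0],"yaw": 0,"jaw": 136},{"offset": [0,0,0],"yaw": 0,"jaw": 136},{"offset": [0,0,0],"yaw": 0,"jaw": 136},{"offset": [0,0,0],"yaw": 0,"jaw": 136},{"offset": [0,-0.02,0],"yaw": 0,"jaw": 136},{"offset": [0,-0.04,0],"yaw": 0,"jaw": 136},{"offset": [0,-0.055,0],"yaw": 0,"jaw": 136},{"offset": [0,-0.06,0],"yaw": 0,"jaw": 136},{"offset": [0,-0.06,0],"yaw": 0,"jaw": 136},{"offset": [0,-0.06,0],"yaw": 0,"jaw": 136}]}}

```text
clock: 44.63
position: [0.6043, 0.1066, 0.2119]
ee_rot: [-0.702, -0.002, -0.002, 0.712]
ft_force: [-0.5, 0.3, -0.3]
grip_width: 0.463
```

```bash
python3 - <<'E'
from knob import *
knobs('wrist',.144,.160,(.5,.7),(-.1,.2))
p=cam('top');W=cloud(p);[print('front',*r) for r in rect(W,.015,.06,(.36,.48),(-.2,.2))]
save(p,'top1.png',s=1.4)
E
python3 go.py .438 .0195 .126 90
```

```text
wrist knob 827 [0.6006 0.1077 0.1495] [601.5 108. ] [21.1 20.5] 87.2
wrist disc 4279 [0.5981 0.1077 0.1316] [602.  107.6] [53.1 53.2] 3.2
front 365 [0.4419 0.0174 0.0295] [441.6  17.1] [52.3 50.7] 44.6
front 364 [ 0.4093 -0.0611  0.0294] [408.7 -62.3] [49.5 51.4] 88.3
pos [0.6039 0.1065 0.2112] w 0.464 F [ 0.8 -1.2  0.1] t 44.7 q7 1.37
(array([-0.1664,  0.0831, -0.0882]), np.float64(0.0))
tilt [0.0051 0.0143]
```

View pics/top1.png

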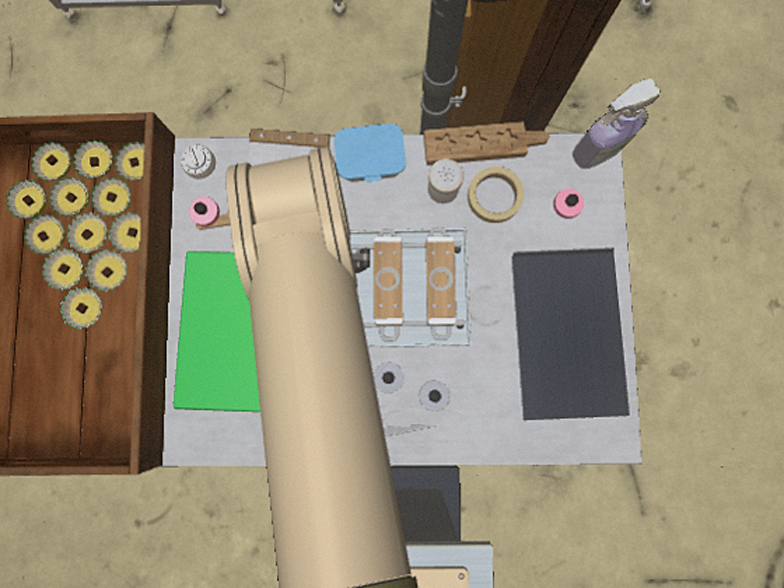

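The first weight is down: its knob top is at 0.1495 (0.150 expected) and it is centred on its dish. The right-hand weight has been knocked to (0.409, -0.062), pixel (433,395) in this picture. The middle one at (388,378) hasn't moved, so I'll take that next.

Request:
{"method": "move_arm", "body": {"increments": [{"offset": [-0.028,0,-0.015],"yaw": 0,"jaw": 136},{"offset": [-0.056,0,-0.03],"yaw": 0,"jaw": 136},{"offset": [-0.084,0,-0.045],"yaw": 0,"jaw": 136},{"offset": [-0.112,0.005,-0.06],"yaw": 0,"jaw": 136},{"offset": [-0.14,0.02,-0.075],"yaw": 0,"jaw": 136},{"offset": [-0.165,0.045,-0.088],"yaw": 0,"jaw": 136},{"offset": [-0.165,0.065,-0.088],"yaw": 0,"jaw": 136},{"offset": [-0.165,0.08,-0.088],"yaw": 0,"jaw": 136},{"offset": [-0.165,0.083,-0.088],"yaw": 0,"jaw": 136},{"offset": [-0.165,0.083,-0.088],"yaw": 0,"jaw": 136}]}}

```text
clock: 45.57
position: [0.4384, 0.0196, 0.125]
ee_rot: [-0.702, -0.001, -0.001, 0.712]
ft_force: [-0.2, 0.4, 0.5]
grip_width: 0.466
```

```bash
python3 -c "
from knob import *
knobs('wrist')"; python3 go.py .4395 .0195 .0495 90
```

```text
wrist knob 826 [ 0.4065 -0.0594  0.0469] [407.2 -60.2] [20.9 20.5] 24.8
wrist knob 728 [0.4384 0.0198 0.047 ] [439.5  19.7] [20.5 21. ] 39.3
wrist disc 4294 [ 0.4048 -0.0576  0.0291] [407.5 -60.5] [53.4 53. ] 31.4
wrist disc 3755 [0.436  0.0198 0.0291] [439.5  19.6] [53.  52.7] 1.8
wrist disc 343 [0.4945 0.1248 0.0154] [495.3 122.6] [77.4  6.9] 88.3
wrist disc 296 [0.4961 0.0214 0.0156] [496.2  21.4] [ 4.1 65.4] 0.7
wrist disc 363 [ 0.4971 -0.0855  0.0155] [497.4 -85.1] [ 4.2 84.9] 1.4
pos [0.4393 0.0197 0.126 ] w 0.461 F [0.2 1.5 0.4] t 45.6 q7 1.45
(array([-0.0001,  0.0765, -0.0013]), np.float64(0.0))
tilt [0.0041 0.014 ]
```

Request:
{"method": "move_arm", "body": {"increments": [{"offset": [0,0.025,0],"yaw": 0,"jaw": 136},{"offset": [0,0.045,-0.001],"yaw": 0,"jaw": 136},{"offset": [0,0.06,-0.001],"yaw": 0,"jaw": 136},{"offset": [0,0.071,-0.001],"yaw": 0,"jaw": 136},{"offset": [0,0.0755,-0.001],"yaw": 0,"jaw": 136},{"offset": [0,0.0755,-0.001],"yaw": 0,"jaw": 136},{"offset": [0,0.0755,-0.001],"yaw": 0,"jaw": 136}]}}

```text
clock: 46.2
position: [0.4402, 0.02, 0.0513]
ee_rot: [-0.702, -0.002, -0.002, 0.712]
ft_force: [1.3, 0.2, 0.1]
grip_width: 0.465
```

Request:
{"method": "move_arm", "body": {"increments": [{"offset": [0,0,0],"yaw": 0,"jaw": 255},{"offset": [0,0,0],"yaw": 0,"jaw": 255},{"offset": [0,0,0],"yaw": 0,"jaw": 255},{"offset": [0,0,0],"yaw": 0,"jaw": 255},{"offset": [0,0,0],"yaw": 0,"jaw": 255},{"offset": [0,0,0],"yaw": 0,"jaw": 255}]}}

```text
clock: 46.7
position: [0.4413, 0.02, 0.0526]
ee_rot: [-0.702, -0.003, -0.002, 0.712]
ft_force: [-0.8, -0.9, 6.1]
grip_width: 0.225
```

```bash
python3 go.py .600 .0183 .2 90
```

```text
pos [0.4413 0.02   0.0526] w 0.225 F [-0.8 -0.9  6.1] t 46.7 q7 1.48
(array([ 0.1597, -0.1462,  0.0004]), np.float64(0.0))
tilt [0.0073 0.0145]
```

Request:
{"method": "move_arm", "body": {"increments": [{"offset": [0,-0.02,0],"yaw": 0,"jaw": 255},{"offset": [0,-0.05,0],"yaw": 0,"jaw": 255},{"offset": [0,-0.085,0],"yaw": 0,"jaw": 255},{"offset": [0,-0.115,0],"yaw": 0,"jaw": 255},{"offset": [0.01,-0.14,0],"yaw": 0,"jaw": 255},{"offset": [0.04,-0.15,0],"yaw": 0,"jaw": 255},{"offset": [0.07,-0.15,0],"yaw": 0,"jaw": 255},{"offset": [0.1,-0.15,0],"yaw": 0,"jaw": 255},{"offset": [0.13,-0.15,0],"yaw": 0,"jaw": 255},{"offset": [0.155,-0.15,0],"yaw": 0,"jaw": 255}]}}

```text
clock: 47.53
position: [0.5968, 0.0179, 0.2038]
ee_rot: [-0.702, -0.003, -0.002, 0.712]
ft_force: [0.3, 0.2, -3.5]
grip_width: 0.222
```

Request:
{"method": "move_arm", "body": {"increments": [{"offset": [0.005,0,0],"yaw": 0,"jaw": 255},{"offset": [0.005,0,0],"yaw": 0,"jaw": 255},{"offset": [0.005,0,0],"yaw": 0,"jaw": 255}]}}

```text
clock: 47.78
position: [0.6012, 0.0179, 0.2036]
ee_rot: [-0.702, -0.002, -0.002, 0.712]
ft_force: [0.7, 0.2, -3.5]
grip_width: 0.226
```

```bash
python3 heldw.py; python3 go.py .6033 .0183 .1646 90
```

```text
held disc 3581 [0.5871 0.0178 0.1756] [588.8  17.7] [32.5 53.3] 1.6
held disc 48 [0.6226 0.0101 0.1759] [623.4  10.4] [9.7 4.2] 50.4
wt [393. 215.] 0.75 [0.5811 0.0864 0.1536]
wt [ 15. 311.] 0.71 [ 0.6491 -0.1604  0.1536]
wt [545. 295.] 0.61 [0.6395 0.1995 0.1536]
dish [279. 220.] 0.74 [0.6029 0.019  0.102 ]
dish [164. 221.] 0.68 [ 0.6034 -0.0695  0.102 ]
pos [0.6009 0.018  0.2042] w 0.222 F [-0.4 -0.  -3.6] t 47.9 q7 1.53
(array([ 0.0021,  0.0396, -0.0002]), np.float64(0.0))
tilt [0.0074 0.0147]
```

Request:
{"method": "move_arm", "body": {"increments": [{"offset": [0.002,0.005,0],"yaw": 0,"jaw": 255},{"offset": [0.0036,0.012,0],"yaw": 0,"jaw": 255},{"offset": [0.0036,0.022,0],"yaw": 0,"jaw": 255},{"offset": [0.0036,0.032,0],"yaw": 0,"jaw": 255},{"offset": [0.0036,0.038,0],"yaw": 0,"jaw": 255},{"offset": [0.0036,0.04,0],"yaw": 0,"jaw": 255},{"offset": [0.0036,0.04,0],"yaw": 0,"jaw": 255},{"offset": [0.0036,0.04,0],"yaw": 0,"jaw": 255}]}}

```text
clock: 48.6
position: [0.6049, 0.0185, 0.1642]
ee_rot: [-0.702, -0.003, -0.002, 0.712]
ft_force: [-0.2, 0.3, -3.3]
grip_width: 0.223
```

Request:
{"method": "move_arm", "body": {"increments": [{"offset": [0,0.003,0],"yaw": 0,"jaw": 255},{"offset": [0,0.006,0],"yaw": 0,"jaw": 255},{"offset": [0,0.008,0],"yaw": 0,"jaw": 255},{"offset": [0,0.0095,0],"yaw": 0,"jaw": 255},{"offset": [0,0.0105,0],"yaw": 0,"jaw": 255},{"offset": [0,0.0105,0],"yaw": 0,"jaw": 255}]}}

```text
clock: 49.1
position: [0.6056, 0.0187, 0.1552]
ee_rot: [-0.702, -0.003, -0.003, 0.712]
ft_force: [-3.1, -0.6, 6.0]
grip_width: 0.225
```

```bash
python3 go.py .6048 .0183 .1546 90; python3 heldw.py
```

```text
pos [0.6056 0.0187 0.1552] w 0.225 F [-3.1 -0.6  6. ] t 49.1 q7 1.54
(array([-0.0008,  0.0006, -0.0004]), np.float64(0.0))
tilt [0.0094 0.0151]
held disc 3648 [0.5913 0.0187 0.1275] [592.9  18.7] [32.2 53.2] 0.4
held disc 41 [0.6273 0.0106 0.127 ] [627.6  10.8] [8.4 3.7] 46.3
wt [423. 238.] 0.77 [0.6009 0.1074 0.1052]
wt [136. 236.] 0.73 [ 0.5982 -0.0667  0.1052]
wt [279. 239.] 0.68 [0.6012 0.0193 0.1052]
dish [135. 240.] 0.81 [ 0.6025 -0.0694  0.102 ]
```

Request:
{"method": "move_arm", "body": {"increments": [{"offset": [0,0,0],"yaw": 0,"jaw": 136},{"offset": [0,0,0],"yaw": 0,"jaw": 136},{"offset": [0,0,0],"yaw": 0,"jaw": 136},{"offset": [0,0,0],"yaw": 0,"jaw": 136},{"offset": [0,-0.02,0],"yaw": 0,"jaw": 136},{"offset": [0,-0.04,0],"yaw": 0,"jaw": 136},{"offset": [0,-0.055,0],"yaw": 0,"jaw": 136},{"offset": [0,-0.06,0],"yaw": 0,"jaw": 136},{"offset": [0,-0.06,0],"yaw": 0,"jaw": 136},{"offset": [0,-0.06,0],"yaw": 0,"jaw": 136}]}}

```text
clock: 50.08
position: [0.6048, 0.0178, 0.2145]
ee_rot: [-0.702, -0.003, -0.003, 0.712]
ft_force: [0.2, -0.1, -0.5]
grip_width: 0.467
```

```bash
python3 - <<'E'
from knob import *
knobs('wrist',.144,.160,(.5,.7),(-.1,.2))
p=cam('top');W=cloud(p);[print('front',*r) for r in rect(W,.015,.06,(.36,.48),(-.2,.2))]
E
python3 go.py .4075 -.061 .126 90
```

```text
wrist knob 812 [0.601  0.106  0.1493] [602.  107.1] [20.7 20.7] 27.3
wrist knob 815 [0.6026 0.0185 0.1495] [603.6  18.6] [20.7 20.6] 39.3
wrist disc 4223 [0.5981 0.1033 0.1317] [601.9 107.2] [53.7 53.1] 90.0
wrist disc 4178 [0.6002 0.0185 0.1317] [603.9  18.5] [53.3 52.8] 62.7
pos [0.6044 0.0178 0.2138] w 0.47 F [ 0.1  0.3 -0.2] t 50.2 q7 1.54
(array([-0.1976,  0.0851, -0.08  ]), np.float64(0.0))
tilt [0.0074 0.0149]
```

Request:
{"method": "move_arm", "body": {"increments": [{"offset": [-0.033,0,-0.013],"yaw": 0,"jaw": 136},{"offset": [-0.066,0,-0.026],"yaw": 0,"jaw": 136},{"offset": [-0.1,0,-0.04],"yaw": 0,"jaw": 136},{"offset": [-0.133,0.005,-0.053],"yaw": 0,"jaw": 136},{"offset": [-0.166,0.02,-0.066],"yaw": 0,"jaw": 136},{"offset": [-0.197,0.045,-0.08],"yaw": 0,"jaw": 136},{"offset": [-0.197,0.065,-0.08],"yaw": 0,"jaw": 136},{"offset": [-0.197,0.08,-0.08],"yaw": 0,"jaw": 136},{"offset": [-0.197,0.085,-0.08],"yaw": 0,"jaw": 136},{"offset": [-0.197,0.085,-0.08],"yaw": 0,"jaw": 136}]}}

```text
clock: 51.02
position: [0.4071, -0.061, 0.1248]
ee_rot: [-0.702, -0.002, -0.001, 0.712]
ft_force: [-0.6, -0.0, -0.2]
grip_width: 0.468
```

```bash
python3 -c "
from knob import *
p=knobs('wrist');save(p,'w7.png')"; python3 go.py .4075 -.061 .0505 90
```

```text
wrist knob 734 [ 0.4061 -0.0607  0.047 ] [407.1 -60.8] [20.5 21. ] 24.5
wrist disc 3775 [ 0.4038 -0.0607  0.0292] [407.4 -60.7] [53.4 52.9] 71.3
wrist disc 502 [0.4949 0.0953 0.0154] [495.3  92.7] [137.1   6.9] 89.4
wrist disc 299 [ 0.4966 -0.0594  0.0155] [496.7 -59.7] [ 4.5 74.3] 0.7
pos [ 0.4079 -0.0609  0.1259] w 0.472 F [ 0.9 -0.5  0.2] t 51.1 q7 1.62
(array([-0.0009,  0.0753, -0.0012]), np.float64(0.0))
tilt [0.0059 0.0146]
```

View pics/w7.png

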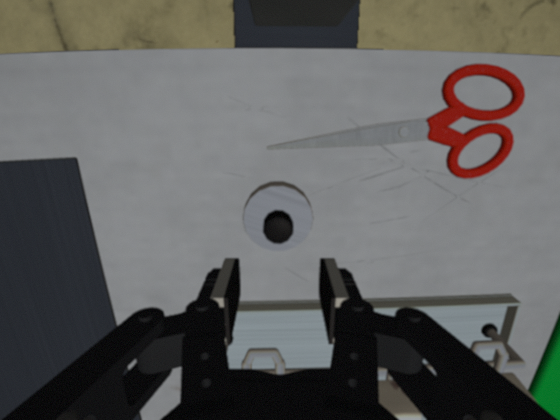

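The picture shows the last grey weight upright at (278,220), in line with the fingers. Grasping it.

Request:
{"method": "move_arm", "body": {"increments": [{"offset": [0,0.025,0],"yaw": 0,"jaw": 136},{"offset": [-0.001,0.045,-0.001],"yaw": 0,"jaw": 136},{"offset": [-0.001,0.06,-0.001],"yaw": 0,"jaw": 136},{"offset": [-0.001,0.071,-0.001],"yaw": 0,"jaw": 136},{"offset": [-0.001,0.0755,-0.001],"yaw": 0,"jaw": 136},{"offset": [-0.001,0.0755,-0.001],"yaw": 0,"jaw": 136},{"offset": [-0.001,0.0755,-0.001],"yaw": 0,"jaw": 136}]}}

```text
clock: 51.65
position: [0.408, -0.0608, 0.0511]
ee_rot: [-0.702, -0.003, -0.002, 0.712]
ft_force: [-0.8, 0.8, -0.2]
grip_width: 0.468
```

Request:
{"method": "move_arm", "body": {"increments": [{"offset": [0,0,0],"yaw": 0,"jaw": 255},{"offset": [0,0,0],"yaw": 0,"jaw": 255},{"offset": [0,0,0],"yaw": 0,"jaw": 255},{"offset": [0,0,0],"yaw": 0,"jaw": 255},{"offset": [0,0,0],"yaw": 0,"jaw": 255},{"offset": [0,0,0],"yaw": 0,"jaw": 255}]}}

```text
clock: 52.15
position: [0.4091, -0.0609, 0.0524]
ee_rot: [-0.702, -0.003, -0.003, 0.712]
ft_force: [-0.9, -0.4, 7.0]
grip_width: 0.224
```

```bash
python3 go.py .603 -.0703 .2 90
```

```text
pos [ 0.4091 -0.0609  0.0524] w 0.224 F [-0.9 -0.4  7. ] t 52.1 q7 1.67
(array([ 0.1952, -0.146 , -0.0074]), np.float64(0.1))
tilt [0.0089 0.0146]
```

Request:
{"method": "move_arm", "body": {"increments": [{"offset": [0,-0.02,0],"yaw": 0,"jaw": 255},{"offset": [0,-0.05,0],"yaw": 0,"jaw": 255},{"offset": [0,-0.085,0],"yaw": 0,"jaw": 255},{"offset": [0,-0.115,0],"yaw": 0,"jaw": 255},{"offset": [0.01,-0.14,-0.001],"yaw": 0,"jaw": 255},{"offset": [0.04,-0.15,-0.003],"yaw": 0,"jaw": 255},{"offset": [0.075,-0.15,-0.005],"yaw": 0,"jaw": 255},{"offset": [0.11,-0.15,-0.007],"yaw": 0,"jaw": 255},{"offset": [0.145,-0.15,-0.007],"yaw": 0,"jaw": 255},{"offset": [0.175,-0.15,-0.007],"yaw": 0,"jaw": 255}]}}

```text
clock: 52.98
position: [0.5846, -0.0698, 0.2039]
ee_rot: [-0.702, -0.004, -0.003, 0.712]
ft_force: [0.1, 1.3, -2.4]
grip_width: 0.224
```

Request:
{"method": "move_arm", "body": {"increments": [{"offset": [0.012,0,0],"yaw": 0,"jaw": 255},{"offset": [0.019,0,0],"yaw": 0,"jaw": 255},{"offset": [0.019,0,0],"yaw": 0,"jaw": 255},{"offset": [0.019,0,0],"yaw": 0,"jaw": 255}]}}

```text
clock: 53.32
position: [0.6029, -0.07, 0.2039]
ee_rot: [-0.702, -0.003, -0.003, 0.712]
ft_force: [-0.9, -0.4, -3.8]
grip_width: 0.226
```

```bash
python3 heldw.py; python3 go.py .603 -.0703 .164 90
```

```text
held disc 3603 [ 0.5886 -0.0697  0.1762] [590.2 -69.5] [53.7 31.6] 89.7
held disc 50 [ 0.6245 -0.0776  0.1761] [624.8 -77.3] [10.1  4.3] 50.7
held disc 44 [ 0.6245 -0.0612  0.1762] [625.1 -61.5] [4.1 9.1] 38.1
wt [502. 212.] 0.93 [0.5814 0.0657 0.1539]
wt [394. 219.] 0.8 [ 0.5857 -0.0007  0.1539]
wt [ 82. 307.] 0.74 [ 0.6471 -0.2001  0.1539]
dish [275. 219.] 0.93 [ 0.6045 -0.072   0.102 ]
dish [397. 215.] 0.27 [0.6019 0.0224 0.102 ]
pos [ 0.6028 -0.0699  0.2045] w 0.229 F [ 0.3  0.6 -3.1] t 53.5 q7 1.71
(array([-0.0001,  0.0405, -0.001 ]), np.float64(0.1))
tilt [0.0094 0.0149]
```

Request:
{"method": "move_arm", "body": {"increments": [{"offset": [0.001,0.005,0],"yaw": 0,"jaw": 255},{"offset": [0.0012,0.012,-0.001],"yaw": 0,"jaw": 255},{"offset": [0.0012,0.022,-0.001],"yaw": 0,"jaw": 255},{"offset": [0.0012,0.032,-0.001],"yaw": 0,"jaw": 255},{"offset": [0.0012,0.038,-0.001],"yaw": 0,"jaw": 255},{"offset": [0.0012,0.04,-0.001],"yaw": 0,"jaw": 255},{"offset": [0.0012,0.04,-0.001],"yaw": 0,"jaw": 255},{"offset": [0.0012,0.04,-0.001],"yaw": 0,"jaw": 255}]}}

```text
clock: 54.13
position: [0.6044, -0.0704, 0.1645]
ee_rot: [-0.702, -0.004, -0.003, 0.712]
ft_force: [0.4, -0.0, -2.9]
grip_width: 0.226
```

Request:
{"method": "move_arm", "body": {"increments": [{"offset": [0,0.003,0],"yaw": 0,"jaw": 255},{"offset": [0,0.006,0],"yaw": 0,"jaw": 255},{"offset": [0,0.008,0],"yaw": 0,"jaw": 255},{"offset": [0,0.0095,0],"yaw": 0,"jaw": 255},{"offset": [0,0.0105,0],"yaw": 0,"jaw": 255},{"offset": [0,0.0105,0],"yaw": 0,"jaw": 255}]}}

```text
clock: 54.63
position: [0.605, -0.0702, 0.155]
ee_rot: [-0.702, -0.004, -0.003, 0.712]
ft_force: [-2.8, 0.5, 4.4]
grip_width: 0.226
```

```bash
python3 go.py .6043 -.0705 .1544 90; python3 heldw.py|head -1
```

```text
pos [ 0.605  -0.0702  0.155 ] w 0.226 F [-2.8  0.5  4.4] t 54.6 q7 1.72
(array([-0.0007,  0.0006, -0.0003]), np.float64(0.1))
tilt [0.0107 0.0151]
held disc 3649 [ 0.5905 -0.07    0.1274] [592.3 -70.2] [31.9 53.5] 1.5
```

Request:
{"method": "move_arm", "body": {"increments": [{"offset": [0,0,0],"yaw": 0,"jaw": 136},{"offset": [0,0,0],"yaw": 0,"jaw": 136},{"offset": [0,0,0],"yaw": 0,"jaw": 136},{"offset": [0,0,0],"yaw": 0,"jaw": 136},{"offset": [0,-0.02,0],"yaw": 0,"jaw": 136},{"offset": [0,-0.04,0],"yaw": 0,"jaw": 136},{"offset": [0,-0.06,0],"yaw": 0,"jaw": 136},{"offset": [0,-0.08,0],"yaw": 0,"jaw": 136},{"offset": [0,-0.09,0],"yaw": 0,"jaw": 136},{"offset": [0,-0.09,0],"yaw": 0,"jaw": 136}]}}

```text
clock: 55.62
position: [0.605, -0.0718, 0.2473]
ee_rot: [-0.702, -0.005, -0.005, 0.712]
ft_force: [0.3, -0.5, -1.1]
grip_width: 0.464
```

```bash
python3 - <<'E'
from knob import *
knobs('wrist',.144,.160,(.5,.7),(-.15,.2))
p=cam('wrist');W=cloud(p)
[print('boards',*r) for r in rect(W,.098,.106,(.45,.75),(-.15,.18))]
save(p,'w8.png')
p=cam('scene');save(p,'s9.png',(150,140,450,310),2.5)
E
```

```text
wrist knob 618 [0.6011 0.1052 0.1491] [601.3 106.7] [20.1 21.1] 8.8
wrist knob 625 [ 0.6021 -0.07    0.1495] [602.9 -69.7] [21.4 20.4] 48.8
wrist knob 632 [0.6031 0.0168 0.1493] [603.8  17.4] [20.7 20.3] 0.5
wrist disc 3294 [0.5989 0.1009 0.1315] [602.  105.6] [51.3 53.9] 66.0
wrist disc 3280 [ 0.6    -0.07    0.1316] [603.1 -69.8] [53.2 53.2] 80.5
wrist disc 3300 [0.6007 0.0144 0.1316] [603.8  17.4] [53.3 53. ] 2.1
boards 3050 [ 0.5598 -0.0709  0.1021] [566.  -70.6] [56.4 48.1] 0.5
boards 3025 [0.5613 0.0158 0.102 ] [571.9  17.9] [67.2 48.6] 0.2
boards 4694 [0.5921 0.1029 0.102 ] [601.9 106.7] [130.1  49.4] 0.3
boards 1554 [0.6505 0.0144 0.1022] [642.3  18.2] [48.6 51.9] 88.5
boards 1461 [ 0.6515 -0.0703  0.1023] [648.5 -70.1] [48.3 38.1] 88.0
```

View pics/w8.png

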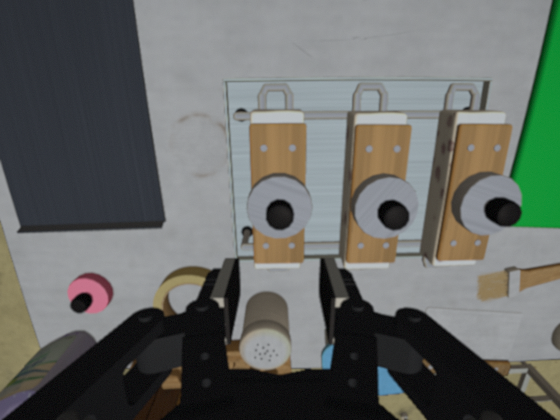

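View pics/s9.png

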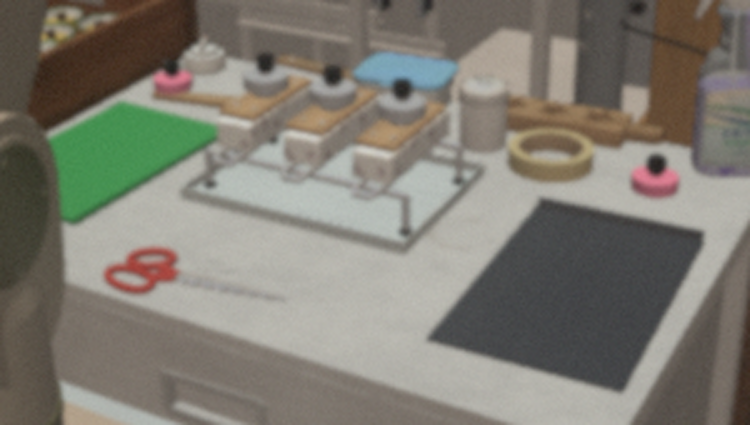

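Both views show three complete stacks on the rack. The weights are upright in their dishes at (280,208), (388,207) and (490,205) in the wrist picture. The shaker, tape and brush look undisturbed, and the robot is clear of everything. Handing in.

```bash
python3 -c "
from workcell import manip
print(manip.hand_in())"
```

```text
the job is handed in; nothing more can be done
None
```

All three bars are pressing on the rack, and I handed the job in at about 56 s. Each lies lengthwise on its own pair of rods, with a press board (dish up) and a grey weight upright in the dish.

- **Last checks:** All three knob tops read 0.149–0.150 m (0.150 expected). Board tops are level at 0.102 m. Boards, weights and bars line up to about 2 mm. The gripper was empty and clear of everything at the end.
- **Left alone:** The shaker, tape, brush and both pink look-alikes looked undisturbed in the last pictures. I judged that by eye and did not re-measure their positions.
- **What went off plan:**
  - My first move row was written in mm instead of metres. The step limit clamped it to a harmless 33 mm move.
  - The tool tilted by up to about 1.6° during the run; I brought it back to about 1°, and the placements showed no effect.
  - The right-hand weight was knocked aside partway through, so I measured it again before gripping it.

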